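# Square a framed glass panel in the soldering jig

## Task

The small framed glass panel lies askew in the soldering jig, one corner loosely in the nest between the rebated wooden fence and the steel peg. Push its free corner, diagonally opposite, so that the panel turns about the nested corner until its long side is fully home along the fence and its short side against the peg; only then swing the keeper by its black knob until the brass nose nips the panel and stays on it with at least 3 N when you let go. The glass is fragile: go by feel, never load the panel with more than 12 N by gripper or nose, and leave the things lying about where they are.

Things in the scene. Friction and masses are not known exactly. Their poses are not given: they have to be found in the camera images.
- jig: Plywood board 266 x 236 x 12 mm on 22 mm feet, fixed. Origin: the nest corner, at bench level; x points away from the robot (yaw up to 0.15 rad either way), y to the left. The board spans x -232..34, y -62..174 mm; top face z = 34 mm. A panel that is home has its long side on x = 0, its short side on y = 0
- fence_mid (a point): Middle of the hardwood fence, on its upright face, at the jig's (0, 63, 40) mm. The face is the plane x = 0, from y = -44 to 170 mm. Above it a lip overhangs the board to x = -5 mm; lip underside z = 47, top z = 54 mm
- peg_top (a point): Top centre of the steel peg, an upright 10 mm dowel at the jig's x = -12, y = -5 mm, top at z = 60 mm
- panel: Loose leaded glass panel in a grey metal frame, 95 x 140 x 10 mm, 0.18 to 0.35 kg, too wide to grip, flat on the board (slides with 1 to 2.5 N). Origin: underside of the nested corner; the panel extends 95 mm along its -x and 140 mm along its +y. Starts 0.15 to 0.26 rad counter-clockwise of the jig, corner 1 to 6 mm short of the fence, at y 6 to 14 mm; home: x = y = 0, the jig's yaw, z = 34 mm
- panel_far_corner (a point): The panel's corner at its own (0, 140) mm, half way up its edge: the other end of the long side that goes to the fence
- panel_push_corner (a point): The panel's free corner at its own (-95, 140) mm, half way up its edge, diagonally opposite the nested corner: the one to push
- keeper (a joint): Keeper angle in rad (flat steel bell-crank, 11 mm thick, just over the board): 0 open, grows as it closes clockwise seen from above, stop at 1.6. Starts at 0 to 0.25; with the panel home the nose touches at about 1.35. Pivot friction of 0.25 N m (about 4 N at the knob) holds it where it is left and so keeps a nip of up to about 6 N after release
- keeper_pivot (a point): The keeper's pivot axis, at the jig's x = -140, y = 20 mm; bolt head top at z = 53 mm
- keeper_knob (a point): Black upright knob on the keeper's tail, 15 mm in diameter, z = 45 to 78 mm; this point is on its axis at z = 63 mm, 65 mm from the pivot, in the direction 245 degrees minus the joint angle (0 = the jig's x, counter-clockwise positive). It moves towards the jig's +y to close
- keeper_nose: Brass roller nose on the keeper's other arm, upright, turns freely, 16 mm in diameter, 11 mm high, axis 55 mm from the pivot at 125 degrees minus the joint angle. It meets the middle of the panel's near long side and presses it to the fence with about 1.6 times the force put on the knob beyond friction. Origin: underside, on its axis
- spool: Bystander: spool of solder wire, 65 x 54 x 44 mm, on the bench left of the jig. Origin under its centre
- loupe_b: Bystander: black loupe, 38 mm across, 34 mm high, on the bench right of the jig. Origin under its centre
- rosin: Bystander: amber rosin puck, 51 mm across, 26 mm high, on the bench right of the jig. Origin under its centre
- burnisher: Bystander: black rubber-gripped burnisher, 25 x 79 x 23 mm, on the bench left of the jig. Origin under its centre

How it is judged:
By the outcome, as a careful person would: the job done as asked, in the order asked, and still so for the second after the job is handed in, with the robot touching nothing.
It also fails if it takes over 72 s, if anything falls off the work surface, if the arm or the gripper's body presses on something with over 40 N, if the wrist force passes 120 N, or if a joint passes its speed limit or range.

## Robot

A 6-joint arm with a two-finger parallel gripper is mounted at the origin on a cart in front of the work surface, level with it; the furniture and walls round the work are solid. World frame = base frame: x ahead of the robot, y to its left, z up, the work surface at z = 0. Lengths are in m, angles in rad, forces in N, time in s.
With the tool pointing down it reaches from about 0.425 to 0.95 m from the base axis. Payload 3.5 kg.
Tool frame: the origin (TCP) lies on the centre line of the jaws, within the pads' length; the fingertips stand 8 mm ahead of it and the grasp point (between the pads) lies 11 mm behind it; z points along the fingers, y is the line along which they close (so a half turn about z gives the same grasp; the last joint's range is limited). The gripper opens to 85 mm and grips with 20 to 120 N. Pads are 22 mm wide; open, the fingers measure 114 mm over their backs; the gripper's body (76 mm by 85 mm) begins 54 mm behind the grasp point. The pads swing forward as they close: fully open they stand 13 mm farther back than shut.
Start: joints at [-1.264, 0.286, 1.577, -0, 1.279, -0.15], TCP at [0.298, -0.606, 0.203] pointing down, gripper open.
Joint ranges: [-2.77, 2.77], [-0.9, 2.22], [0.21, 2.48], [-1.53, 4.67], [0.24, 2.81], [-2.84, 2.84]. Speed limits (rad/s): [2.79, 2.79, 3.14, 3.14, 3.14, 3.14].

## Interface

Orientations are given as a unit quaternion [x, y, z, w].
In Python, from plant import ctrl gives the robot as it stands. The module is installed in compiled form; this text tells all that it offers.
- The arm moves only by the tool send_rows, never from a script. Its argument "steps" is a list of rows, each a list of 5 numbers: the shift along the tool's x, y, z in m, then the turn about the tool's z in degrees, then the opening, from -1 (shut) to 1 (fully open). A call has 1 to 12 rows; each row is the pose to reach, as a shift and turn from the pose commanded when the call began, along the tool's axes at that moment; what a row does not reach only later rows make up. A row lasts 1/10 s, in which the tool goes at most 50 mm and 8.59 degrees, less where a joint would pass 70% of its speed; a pose out of reach is approached as far as the arm can. A call with a gripper value outside its range is refused whole. The fingers move at their own pace and stop on an object; "squeeze" is the grip in N (left out, the last holds). Time passes only in rows, so rows that repeat a pose let the fingers close. It gives the time, the measured TCP pose, the force, the opening and the grip force at its end, in the units of the state.
- ctrl.get_state(): the state, without advancing time (a new reading comes with each control period).
- ctrl.read_camera(name): name is "scene" or "top" or "wrist"; returns the picture (420x560x3 uint8, red, green, blue); there is no depth.
- ctrl.calibration(name): a dict with "intrinsics" (3x3 intrinsics, pixels), "k1" (the pictures are not rectified: a ray, as slopes to the right and down, at radius r is drawn at 1 + k1 r^2 times it, then the intrinsics apply), "extrinsics" (4x4, takes a point from world to camera coordinates); the wrist camera has in their place "tool_from_camera" (4x4, takes a point from camera to tool coordinates, whose origin is the TCP and whose axes are the flange's). Camera axes: x right, y up, looking along -z (the intrinsics and any distortion apply to the point x, -y, -z); pixel columns grow to the right and rows downward; lengths in m; the calibration is good to about 2 mm. A picture is of the moment at which its call begins: read the wrist's pose just before it. calibration takes no time and is no camera call.
- ctrl.sign_off(): hands the job in; it is judged then, once.
The state is a dict: "time": time; "qpos": joint angles; "dq": joint speeds; "joint_efforts": joint torques, N m; "eef_pos": TCP position; "tcp_rot": TCP orientation; "contact_force": force on the tool from outside, world axes, zero at the start; "wrist_torque": the same for the moment, N m; "opening": opening from 0.0 (shut) to 1.0 (fully open); "finger_force": force on a finger pad.
Only numpy, scipy, OpenCV 4.12 (cv2) and the standard library are available. Lean on these libraries where they do the work, as an engineer would, in place of code of your own. Each camera call takes 0.05 s, during which the arm holds its last target. There are 200 camera calls.

## Working session

There is one attempt and no reset: what is moved stays moved. The work goes in short steps, Python scripts to look and compute and a tool call to move; the robot and the scene stay as the last step left them, time stands still between calls to the robot, and variables do not carry over. Pictures are saved under pics/ and viewed, at most 10 in all, crops included, and the job is handed in when it is done.

Besides the shell and the picture viewer there is one more tool, called after "Emit:" by a JSON object that holds its "method" and its "body". send_rows: Moves the arm, as the interface text tells. Its arguments: {"type":"object","properties":{"steps":{"type":"array","items":{"type":"array","items":{"type":"number"}}},"squeeze":{"type":"number"}},"required":["steps"]}

```bash
mkdir -p pics
cat > h.py <<'E'
import numpy as np, cv2
from plant import ctrl
def cam(n): 
    c=ctrl.calibration(n); return np.array(c["intrinsics"]),c["k1"],np.array(c["extrinsics"])
def proj(n,P):
    K,k1,E=cam(n); P=np.atleast_2d(P); q=P@E[:3,:3].T+E[:3,3]
    s=np.c_[q[:,0]/-q[:,2],-q[:,1]/-q[:,2]]; r2=(s**2).sum(1,keepdims=True); s=s*(1+k1*r2)
    return s@K[:2,:2].T+K[:2,2]
def unproj(n,uv,z):
    K,k1,E=cam(n); uv=np.atleast_2d(np.array(uv,float)); d=(uv-K[:2,2])@np.linalg.inv(K[:2,:2]).T
    s=d.copy()
    for _ in range(20): s=d/(1+k1*(s**2).sum(1,keepdims=True))
    ray=np.c_[s[:,0],-s[:,1],-np.ones(len(s))]@E[:3,:3]; o=-E[:3,:3].T@E[:3,3]
    return o+ray*((z-o[2])/ray[:,2])[:,None]
E
python3 - <<'E'
from h import *
for n in("top","scene"):
    im=ctrl.read_camera(n); cv2.imwrite(f"pics/{n}0.png",im[:,:,::-1])
    K,k1,E=cam(n); print(n,K.round(1).tolist(),k1,(-E[:3,:3].T@E[:3,3]).round(3))
s=ctrl.get_state(); print(s)
print(ctrl.calibration("wrist"))
E
```

```text
top [[396.9, 0.0, 274.6], [0.0, 396.9, 209.1], [0.0, 0.0, 1.0]] -0.0016128413043903843 [ 0.491 -0.095  0.973]
scene [[441.8, 0.0, 287.4], [0.0, 441.8, 213.1], [0.0, 0.0, 1.0]] 0.02364019592154936 [-0.112  0.293  0.916]
{'time': 0.1, 'qpos': array([-1.26400385e+00,  2.87150997e-01,  1.57804955e+00, -1.19791987e-05,
        1.27862598e+00, -1.49998468e-01]), 'dq': array([-1.98438339e-03, -9.07132220e-04, -2.45003194e-03, -3.96908079e-05,
       -5.74210433e-04,  4.98821779e-04]), 'joint_efforts': array([ 5.01962986e-04, -4.07298803e+01, -2.93698400e+01, -1.77957477e-04,
        3.40641483e-03, -4.64250888e-06]), 'eef_pos': array([ 0.29754176, -0.60513378,  0.20132603]), 'tcp_rot': array([ 9.74029939e-01,  2.26416500e-01, -9.31909605e-05, -1.11305594e-03]), 'contact_force': array([-0.74774015, -0.63007025, -0.33509665]), 'wrist_torque': array([ 0.05900645,  0.02650975, -0.0022797 ]), 'finger_force': 0.0, 'opening': 1.0018818221379266}
{'intrinsics': array([[366.91145447,   0.        , 275.25600193],
       [  0.        , 366.91145447, 211.85061942],
       [  0.        ,   0.        ,   1.        ]]), 'k1': 0.010940687368616918, 'tool_from_camera': array([[-8.13986600e-04,  9.44492690e-01,  3.28531424e-01,
         8.37724889e-02],
       [ 9.99999487e-01,  9.66928092e-04, -3.02163888e-04,
        -5.41832359e-04],
       [-6.03057846e-04,  3.28531009e-01, -9.44492992e-01,
        -1.72493501e-01],
       [ 0.00000000e+00,  0.00000000e+00,  0.00000000e+00,
         1.00000000e+00]])}
```

View pics/top0.png

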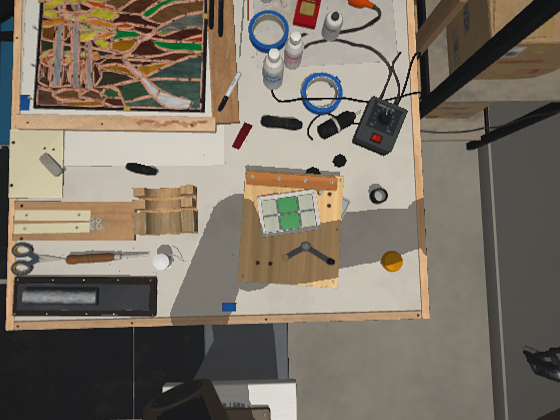

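View pics/scene0.png

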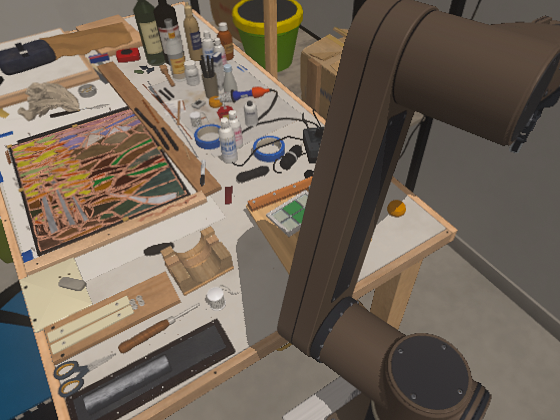

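The top view shows the jig at about (237–345, 165–290), with the keeper pivot near (305, 246), its knob near (331, 262) and the panel near (290, 212). I'll enlarge that area.

Run:
```python
from h import *
im=cv2.imread("pics/top0.png")
c=cv2.resize(im[160:295,230:355],None,fx=4.4,fy=4.4,interpolation=cv2.INTER_CUBIC)
for i in range(0,125,10): cv2.putText(c,str(230+i),(int(i*4.4),8),0,.3,(0,0,255)); cv2.line(c,(int((i+.5)*4.4),10),(int((i+.5)*4.4),16),(0,0,255))
for i in range(0,135,10): cv2.putText(c,str(160+i),(0,int((i+.5)*4.4)+3),0,.3,(0,0,255))
cv2.imwrite("pics/crop0.png",c)
```

```text
(no output)
```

View pics/crop0.png

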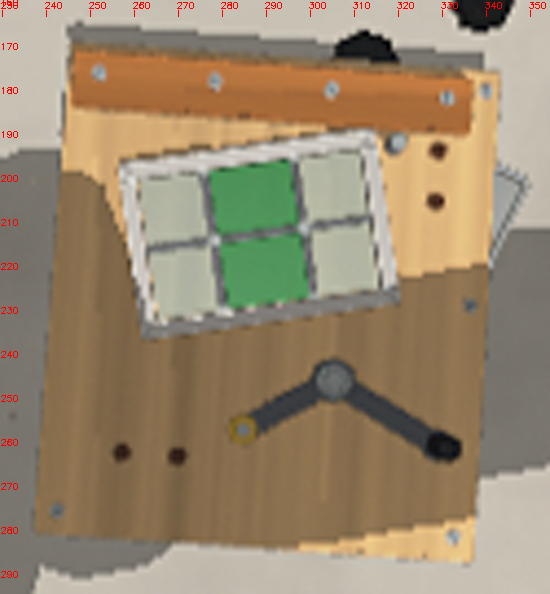

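```bash
cat >> h.py <<'E'
def jw(J,p):
    p=np.atleast_2d(np.array(p,float)); c,s=np.cos(J[2]),np.sin(J[2])
    return np.c_[J[0]+c*p[:,0]-s*p[:,1],J[1]+s*p[:,0]+c*p[:,1],p[:,2]]
E
python3 - <<'E'
from h import *
from scipy.optimize import least_squares
px=lambda a:np.array([230,160])+np.array(a)/4.4-.5
pts=[(-140,20,53),(-12,-5,60),(-232,174,34),(-232,-62,34),(34,-62,34),(-5,170,54),(-5,-44,54)]
ob=px([(333,377),(397,141),(35,533),(472,563),(498,70),(70,107),(470,134)])
P=np.array(pts)/1e3
f=lambda J:(proj("top",jw(J,P))-ob).ravel()
r=least_squares(f,[.5,-.13,0],loss="soft_l1"); J=r.x; print("J",J.round(4)); print(r.fun.reshape(-1,2).round(2))
def tojig(w):
    c,s=np.cos(J[2]),np.sin(J[2]); d=w[:,:2]-J[:2]; return np.c_[c*d[:,0]+s*d[:,1],-s*d[:,0]+c*d[:,1]]*1e3
for nm,a,z in (("knob",(445,445),.078),("nose",(243,430),.047),("pivot",(333,377),.053)):
    q=tojig(unproj("top",px(a),z))[0]; d=q-[-140,20]; print(nm,q.round(1),np.hypot(*d).round(1),np.degrees(np.arctan2(d[1],d[0])).round(1)%360)
# panel top corners z=.044: nested, far, push, other
ob2=px([(377,130),(121,162),(146,328),(399,291)])
print(tojig(unproj("top",ob2,.044)).round(1))
Q=np.array([(0,0,44),(0,140,44),(-95,140,44),(-95,0,44)])/1e3
r2=least_squares(lambda J:(proj("top",jw(J,Q))-ob2).ravel(),[*J[:2],.2]); N=r2.x
print("panel",tojig(np.array([[*N[:2],0]])).round(1),N[2]-J[2],r2.fun.round(2)); 
print("push corner",jw(N,[-.095,.14,.039]),"pivot",jw(J,[-.14,.02,.053]))
E
```

```text
J [ 0.6113 -0.2199 -0.0886]
[[ 0.32  0.67]
 [ 0.12 -0.15]
 [-0.78  0.16]
 [ 0.34 -0.18]
 [ 0.43 -0.1 ]
 [-0.48 -0.24]
 [-0.07 -0.08]]
knob [-169.1  -36. ] 63.1 242.6
nose [-169.5   66. ] 54.7 122.7
pivot [-138.5   20.8] 1.7 29.2
[[  -5.1    4.3]
 [ -31.8  140.2]
 [-119.3  120.8]
 [ -90.6  -12.5]]
panel [[-1.   4.2]] 0.20377472619055048 [ 0.13 -1.74 -0.42 -1.09 -0.66  1.27  0.97  1.5 ]
push corner [[ 0.50028577 -0.08743159  0.039     ]] pivot [[ 0.47365696 -0.1875622   0.053     ]]
```

The shut grey strip along the near edge is frame top in shadow, not side wall, so I refit with the outer corners and work out the hover shift.

```bash
cat >> h.py <<'E'
J=np.array([0.6113,-0.2199,-0.0886])
def tojig(w):
    w=np.atleast_2d(w); c,s=np.cos(J[2]),np.sin(J[2]); d=w[:,:2]-J[:2]; return np.c_[c*d[:,0]+s*d[:,1],-s*d[:,0]+c*d[:,1]]*1e3
def st():
    from scipy.spatial.transform import Rotation as R
    s=ctrl.get_state(); r=R.from_quat(s["tcp_rot"]).as_matrix()
    f=np.array(s["contact_force"]); c,sn=np.cos(J[2]),np.sin(J[2])
    print("t",round(s["time"],2),"jig xy",tojig(s["eef_pos"])[0].round(1),"z",round(s["eef_pos"][2]*1e3,1),"yaw_jig",round(np.degrees(np.arctan2(r[1,0],r[0,0])-J[2]),1),"F_jig",np.round([c*f[0]+sn*f[1],-sn*f[0]+c*f[1],f[2]],2),"open",round(s["opening"],3),"q",np.round(s["qpos"],2))
    return s,r
def go(xj,yj,z,yaw):
    s,r=st(); p=jw(J,[xj/1e3,yj/1e3,z/1e3])[0]; d=r.T@(p-s["eef_pos"])
    y0=np.degrees(np.arctan2(r[1,0],r[0,0])-J[2]); print("shift",d.round(4),"turn",round(y0-yaw,1))
E
python3 - <<'E'
from h import *
from scipy.optimize import least_squares
px=lambda a:np.array([230,160])+np.array(a)/4.4-.5
ob2=px([(120,161),(146,339),(399,302)])
print(tojig(unproj("top",ob2,.044)).round(1))
Q=np.array([(0,140,44),(-95,140,44),(-95,0,44)])/1e3
r2=least_squares(lambda N:(proj("top",jw(N,Q))-ob2).ravel(),[*J[:2],.2]); N=r2.x
print("panel",tojig(np.array([*N[:2],0])).round(1),N[2]-J[2],r2.fun.round(2)); 
print("push corner",tojig(jw(N,[-.095,.14,.039])).round(1),"edge@125",tojig(jw(N,[-.095,.125,.039])).round(1))
go(-150,113,120,0)
E
```

```text
[[ -31.3  140.8]
 [-125.1  120.4]
 [ -96.5  -12.8]]
panel [[-3.4  4.2]] 0.20363973285328257 [-0.23  0.15 -0.7  -0.2   0.94  0.03]
push corner [[-124.7  122.1]] edge@125 [[-121.7  107.4]]
t 0.1 jig xy [-278.4 -411.5] z 201.3 yaw_jig 31.2 F_jig [-0.69 -0.69 -0.34] open 1.002 q [-1.26  0.29  1.58 -0.    1.28 -0.15]
shift [ 0.3819 -0.3816  0.0823] turn 31.2
```

Emit:
{"method": "send_rows", "body": {"steps": [[0.032, -0.032, 0, 3, -1], [0.064, -0.064, 0, 6, -1], [0.096, -0.096, 0, 9, -1], [0.128, -0.128, 0, 12, -1], [0.16, -0.16, 0, 15, -1], [0.192, -0.192, 0, 18, -1], [0.224, -0.224, 0, 21, -1], [0.256, -0.256, 0, 24, -1], [0.288, -0.288, 0, 27, -1], [0.32, -0.32, 0, 30, -1], [0.352, -0.352, 0.02, 31.2, -1], [0.382, -0.382, 0.04, 31.2, -1]]}}

```text
time: 1.3
eef_pos: [0.4727, -0.0926, 0.1627]
tcp_rot: [0.999, -0.044, 0.001, 0.0]
contact_force: [0.5, 0.6, -0.1]
opening: -0.002
finger_force: 0.0
```

Emit:
{"method": "send_rows", "body": {"steps": [[0, 0, 0.02, 0, -1], [0, 0, 0.02, 0, -1], [0, 0, 0.02, 0, -1]]}}

```text
time: 1.6
eef_pos: [0.4718, -0.0945, 0.1425]
tcp_rot: [0.999, -0.044, -0.001, -0.0]
contact_force: [-0.1, 0.5, 0.7]
opening: 0.001
finger_force: 0.0
```

Run:
```python
from h import *
go(-150,113,70,0)
im=ctrl.read_camera("wrist"); cv2.imwrite("pics/w1.png",im[:,:,::-1])
```

```text
t 1.6 jig xy [-150.1  112.6] z 142.5 yaw_jig 0.0 F_jig [-0.13  0.48  0.66] open 0.001 q [-0.41 -0.09  2.1  -0.    1.13  1.25]
shift [ 0.0001 -0.0004  0.0725] turn 0.0
```

View pics/w1.png

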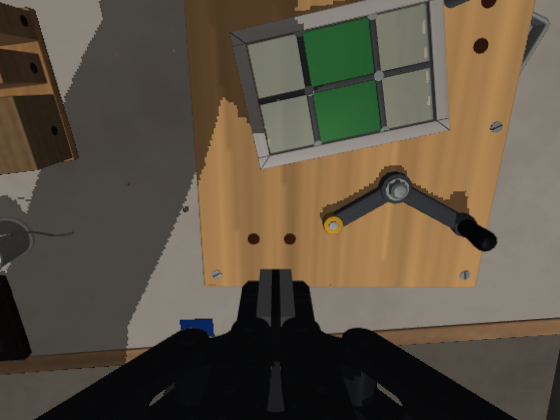

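The wrist view shows the push corner at (264, 168), the other near corner at (448, 130), the far corner at (233, 34), the bolt at (398, 187) and the nose at (333, 226). I'll check these against the top-view fit.

```bash
cat >> h.py <<'E'
def wun(uv,z,s,r):
    c=ctrl.calibration("wrist"); K,k1,T=np.array(c["intrinsics"]),c["k1"],np.array(c["tool_from_camera"])
    d=(np.array(uv,float)-K[:2,2])/K[0,0]; q=d.copy()
    for _ in range(20): q=d/(1+k1*(q@q))
    ray=r@T[:3,:3]@np.array([q[0],-q[1],-1]); o=r@T[:3,3]+s["eef_pos"]
    return o+ray*(z-o[2])/ray[2]
E
python3 - <<'E'
from h import *
s,r=st()
for n,uv,z in(("push",(265,168),.044),("other",(448,130),.044),("far",(233,34),.044),("bolt",(398,187),.053),("nose",(333,226),.047),("knobtop",(486,241),.078),("boardNearL",(205,287),.034),("boardNearR",(476,290),.034),("tip",(276,270),.134)):
    print(n,tojig(wun(uv,z,s,r)).round(1))
E
```

```text
t 1.65 jig xy [-149.4  112. ] z 143.4 yaw_jig 0.0 F_jig [-0.05 -1.11  0.29] open 0.0 q [-0.41 -0.09  2.1  -0.    1.13  1.25]
push [[-125.2  119.5]]
other [[-97.3 -13.8]]
far [[-34. 140.]]
bolt [[-137.7   20.9]]
nose [[-170.9   66.4]]
knobtop [[-170.2  -36.5]]
boardNearL [[-233.1  173.3]]
boardNearR [[-236.2  -63.9]]
tip [[-163.1  111.5]]
```

Emit:
{"method": "send_rows", "body": {"steps": [[0, -0.006, 0.03, 0, -1], [0, -0.006, 0.06, 0, -1], [0, -0.006, 0.085, 0, -1], [0, -0.006, 0.0945, 0, -1], [0, -0.006, 0.0955, 0, -1], [0, -0.006, 0.0955, 0, -1], [0, -0.006, 0.0955, 0, -1]]}}

```text
time: 2.35
eef_pos: [0.4741, -0.0893, 0.049]
tcp_rot: [0.999, -0.044, 0.002, 0.001]
contact_force: [-0.3, 0.1, 0.2]
opening: 0.002
finger_force: 0.0
```

Emit:
{"method": "send_rows", "body": {"steps": [[0.003, 0, 0, 0, -1], [0.006, 0, 0, 0, -1], [0.008, 0, 0, 0, -1], [0.009, 0, 0, 0, -1], [0.01, 0, 0, 0, -1], [0.01, 0, 0, 0, -1]]}}

```text
time: 2.95
eef_pos: [0.4826, -0.0893, 0.047]
tcp_rot: [0.999, -0.044, -0.0, -0.0]
contact_force: [0.3, 0.2, 0.7]
opening: 0.0
finger_force: 0.0
```

Emit:
{"method": "send_rows", "body": {"steps": [[0.001, 0, 0, 0, -1], [0.002, 0, 0, 0, -1], [0.003, 0, 0, 0, -1], [0.004, 0, 0, 0, -1], [0.005, 0, 0, 0, -1], [0.006, 0, 0, 0, -1]]}}

```text
time: 3.55
eef_pos: [0.4886, -0.0899, 0.0471]
tcp_rot: [0.999, -0.044, -0.0, -0.0]
contact_force: [-0.7, 0.4, -0.1]
opening: -0.004
finger_force: 0.0
```

Run:
```python
from h import *
st()
```

```text
t 3.55 jig xy [-133.7  118.7] z 47.1 yaw_jig 0.0 F_jig [-0.74  0.32 -0.14] open -0.004 q [-0.39  0.09  2.12  0.    0.94  1.27]
```

Emit:
{"method": "send_rows", "body": {"steps": [[0.001, 0, 0, 0, -1], [0.002, 0, 0, 0, -1], [0.003, 0, 0, 0, -1], [0.004, 0, 0, 0, -1], [0.005, 0, 0, 0, -1], [0.006, 0, 0, 0, -1], [0.007, 0, 0, 0, -1], [0.008, 0, 0, 0, -1]]}}

```text
time: 4.35
eef_pos: [0.4966, -0.0906, 0.0471]
tcp_rot: [0.999, -0.044, 0.0, -0.0]
contact_force: [0.2, -0.5, -0.2]
opening: 0.002
finger_force: 0.0
```

Run:
```python
from h import *
s,r=st()
im=ctrl.read_camera("wrist"); cv2.imwrite("pics/w2.png",im[:,:,::-1])
```

```text
t 4.35 jig xy [-125.7  118.7] z 47.1 yaw_jig 0.0 F_jig [ 0.24 -0.45 -0.25] open 0.002 q [-0.38  0.1   2.1   0.    0.94  1.28]
```

View pics/w2.png

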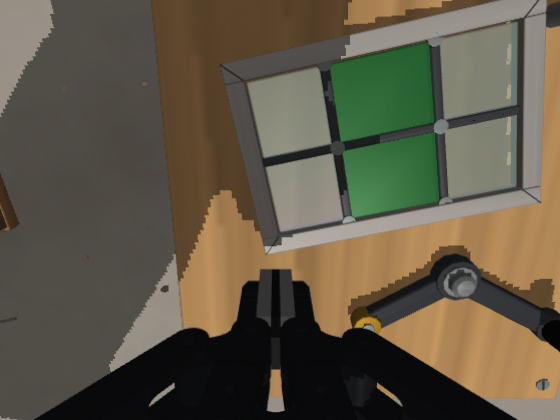

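The corner is at (267, 252) and the fingertip fronts at row 270, so they have not touched yet. I'll keep going forward.

Emit:
{"method": "send_rows", "body": {"steps": [[0.001, 0, 0.001, 0, -1], [0.002, 0, 0.001, 0, -1], [0.003, 0, 0.001, 0, -1], [0.004, 0, 0.001, 0, -1], [0.005, 0, 0.001, 0, -1], [0.006, 0, 0.001, 0, -1], [0.007, 0, 0.001, 0, -1], [0.008, 0, 0.001, 0, -1]]}}

```text
time: 5.2
eef_pos: [0.5046, -0.0913, 0.0461]
tcp_rot: [0.999, -0.044, 0.0, -0.0]
contact_force: [-0.5, 0.4, 0.5]
opening: -0.003
finger_force: 0.0
```

Emit:
{"method": "send_rows", "body": {"steps": [[0.001, 0, 0, 0, -1], [0.002, 0, 0, 0, -1], [0.003, 0, 0, 0, -1], [0.004, 0, 0, 0, -1], [0.005, 0, 0, 0, -1], [0.006, 0, 0, 0, -1]]}}

```text
time: 5.8
eef_pos: [0.5106, -0.0918, 0.0461]
tcp_rot: [0.999, -0.044, 0.0, -0.0]
contact_force: [0.3, -0.7, 0.5]
opening: -0.002
finger_force: 0.0
```

Run:
```python
from h import *
s,r=st()
a=ctrl.read_camera("wrist"); b=ctrl.read_camera("scene"); t=ctrl.read_camera("top")
c=np.hstack([cv2.resize(a[120:330,150:430],(420,315)),cv2.resize(t[160:295,230:330],(233,315))])
cv2.imwrite("pics/c3.png",c[:,:,::-1]); cv2.imwrite("pics/s3.png",b[:,:,::-1])
```

```text
t 5.8 jig xy [-111.7  118.7] z 46.1 yaw_jig 0.0 F_jig [ 0.32 -0.65  0.55] open -0.002 q [-0.37  0.13  2.07  0.    0.94  1.28]
```

View pics/c3.png

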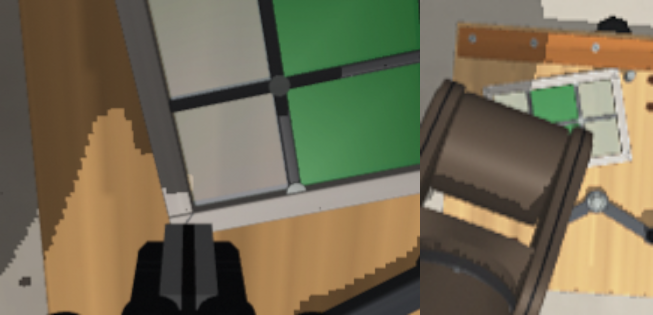

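Run:
```python
from h import *
s,r=st()
print(tojig(wun((271,264),.044,s,r)), tojig(wun((276,270),.038,s,r)),tojig(wun((276,270),.044,s,r)))
```

```text
t 5.95 jig xy [-111.7  118.7] z 46.1 yaw_jig 0.1 F_jig [-0.43  0.78  0.13] open -0.003 q [-0.37  0.13  2.07  0.    0.94  1.28]
[[-118.01857048  120.87466649]] [[-124.79085968  118.20352252]] [[-121.57921501  118.22294412]]
```

View pics/s3.png

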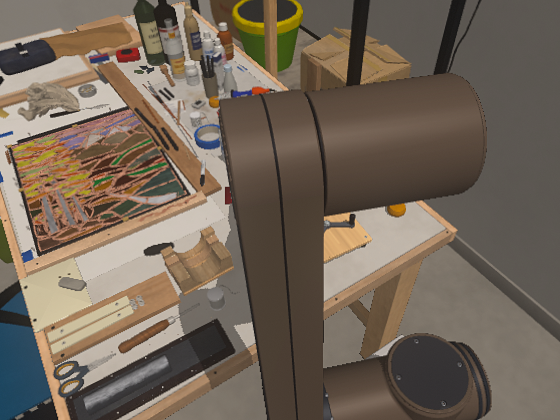

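Emit:
{"method": "send_rows", "body": {"steps": [[0.001, 0, 0, 0, -1], [0.002, 0, 0, 0, -1], [0.003, 0, 0, 0, -1], [0.004, 0, 0, 0, -1], [0.005, 0, 0, 0, -1], [0.006, 0, 0, 0, -1], [0.007, 0, 0, 0, -1], [0.008, 0, 0, 0, -1]]}}

```text
time: 6.75
eef_pos: [0.5185, -0.0925, 0.0461]
tcp_rot: [0.999, -0.044, -0.0, -0.0]
contact_force: [0.3, -0.4, -0.1]
opening: 0.001
finger_force: 0.0
```

Run:
```python
from h import *
s,r=st()
a=ctrl.read_camera("wrist"); cv2.imwrite("pics/w4full.png",a[:,:,::-1])
cv2.imwrite("pics/w4.png",cv2.resize(a[90:330,150:550],(800,480))[:,:,::-1])
```

```text
t 6.75 jig xy [-103.7  118.7] z 46.1 yaw_jig 0.0 F_jig [ 0.33 -0.36 -0.06] open 0.001 q [-0.37  0.15  2.05  0.    0.94  1.29]
```

View pics/w4.png

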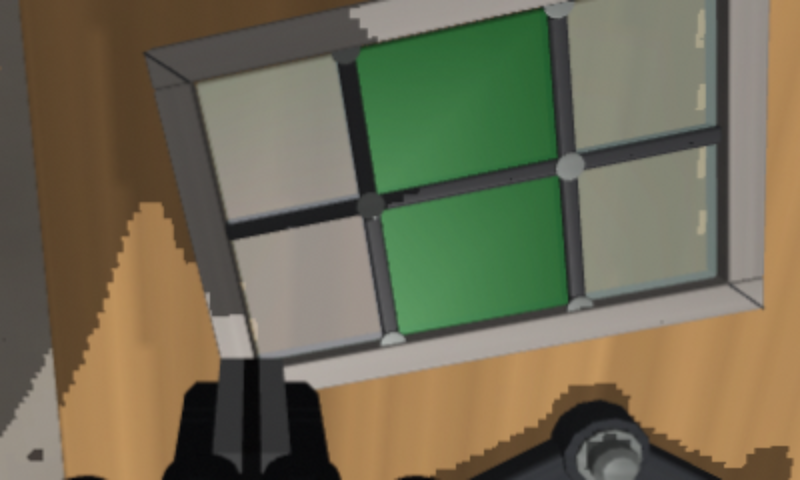

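Run:
```python
from h import *
s,r=st()
f=lambda u,v:tojig(wun((150+u/2-.25,90+v/2-.25),.044,s,r))[0]
a,b,c=f(290,387),f(764,309),f(148,53)
d=a-b; print(a,b,c,"yaw",np.arctan2(-d[0],d[1]), "nested",b+95*np.array([np.cos(.2),np.sin(.2)]))
```

```text
t 6.8 jig xy [-103.5  118.7] z 46.2 yaw_jig 0.0 F_jig [-0.04 -0.55  0.51] open -0.001 q [-0.37  0.15  2.05  0.    0.94  1.29]
[-121.41442616  108.05307048] [-98.36565224 -14.12824726] [-33.85350984 142.36886525] yaw 0.18645287896508853 nested [-5.25932734  4.74533917]
```

The tip is passing above the corner: the panel is unmoved, with the other near corner still at (-98, -14). So the tips sit higher than I assumed. I'll back off and feel for the board.

Emit:
{"method": "send_rows", "body": {"steps": [[-0.02, 0, 0, 0, -1], [-0.04, 0, 0, 0, -1], [-0.048, 0, 0, 0, -1], [-0.048, 0, 0.001, 0, -1], [-0.048, 0, 0.002, 0, -1], [-0.048, 0, 0.002, 0, -1]]}}

```text
time: 7.4
eef_pos: [0.4715, -0.0886, 0.0443]
tcp_rot: [0.999, -0.044, 0.0, 0.0]
contact_force: [-1.0, 0.8, -0.2]
opening: 0.003
finger_force: 0.0
```

Emit:
{"method": "send_rows", "body": {"steps": [[0, 0, 0.001, 0, -1], [0, 0, 0.002, 0, -1], [0, 0, 0.002, 0, -1]]}}

```text
time: 7.7
eef_pos: [0.4707, -0.0883, 0.0419]
tcp_rot: [0.999, -0.044, -0.0, -0.0]
contact_force: [0.4, 0.4, -0.6]
opening: 0.001
finger_force: 0.0
```

Emit:
{"method": "send_rows", "body": {"steps": [[0, 0, 0.001, 0, -1], [0, 0, 0.002, 0, -1], [0, 0, 0.002, 0, -1]]}}

```text
time: 8.0
eef_pos: [0.4705, -0.0882, 0.0399]
tcp_rot: [0.999, -0.044, -0.0, -0.0]
contact_force: [-0.4, 1.1, 0.7]
opening: 0.004
finger_force: 0.0
```

Emit:
{"method": "send_rows", "body": {"steps": [[0, 0, 0.001, 0, -1], [0, 0, 0.002, 0, -1], [0, 0, 0.002, 0, -1]]}}

```text
time: 8.3
eef_pos: [0.4705, -0.0882, 0.038]
tcp_rot: [0.999, -0.044, -0.0, -0.0]
contact_force: [-1.0, -0.4, 0.2]
opening: 0.001
finger_force: 0.0
```

Emit:
{"method": "send_rows", "body": {"steps": [[0, 0, 0.001, 0, -1], [0, 0, 0.002, 0, -1], [0, 0, 0.002, 0, -1]]}}

```text
time: 8.6
eef_pos: [0.4705, -0.0883, 0.0359]
tcp_rot: [0.999, -0.044, -0.0, -0.0]
contact_force: [0.0, -0.8, 0.5]
opening: 0.002
finger_force: 0.0
```

Emit:
{"method": "send_rows", "body": {"steps": [[0, 0, 0.001, 0, -1], [0, 0, 0.002, 0, -1], [0, 0, 0.002, 0, -1]]}}

```text
time: 8.9
eef_pos: [0.4705, -0.0882, 0.034]
tcp_rot: [0.999, -0.044, -0.0, -0.0]
contact_force: [-1.3, 0.2, 0.1]
opening: -0.001
finger_force: 0.0
```

Run:
```python
from h import *
s,r=st()
```

```text
t 8.9 jig xy [-151.9  118.7] z 34.0 yaw_jig 0.1 F_jig [-1.32  0.06  0.13] open -0.001 q [-0.4   0.07  2.17  0.    0.9   1.26]
```

Emit:
{"method": "send_rows", "body": {"steps": [[0, 0, 0.001, 0, -1], [0, 0, 0.002, 0, -1], [0, 0, 0.003, 0, -1], [0, 0, 0.004, 0, -1], [0, 0, 0.004, 0, -1]]}}

```text
time: 9.4
eef_pos: [0.4705, -0.0882, 0.0299]
tcp_rot: [0.999, -0.044, -0.0, -0.0]
contact_force: [0.4, 0.7, -0.2]
opening: 0.005
finger_force: 0.0
```

Emit:
{"method": "send_rows", "body": {"steps": [[0, 0, 0.001, 0, -1], [0, 0, 0.002, 0, -1], [0, 0, 0.003, 0, -1], [0, 0, 0.003, 0, -1]]}}

```text
time: 9.8
eef_pos: [0.4705, -0.0882, 0.0269]
tcp_rot: [0.999, -0.044, -0.0, -0.0]
contact_force: [-0.2, -0.9, -0.1]
opening: 0.0
finger_force: 0.0
```

Emit:
{"method": "send_rows", "body": {"steps": [[0, 0, 0.001, 0, -1], [0, 0, 0.002, 0, -1], [0, 0, 0.002, 0, -1]]}}

```text
time: 10.1
eef_pos: [0.4705, -0.0882, 0.025]
tcp_rot: [0.999, -0.044, -0.0, -0.0]
contact_force: [-0.3, 0.1, -0.4]
opening: 0.003
finger_force: 0.0
```

Emit:
{"method": "send_rows", "body": {"steps": [[0, 0, 0.001, 0, -1], [0, 0, 0.002, 0, -1], [0, 0, 0.002, 0, -1]]}}

```text
time: 10.4
eef_pos: [0.4705, -0.0882, 0.0229]
tcp_rot: [0.999, -0.044, -0.0, -0.0]
contact_force: [-0.2, 0.2, 0.2]
opening: 0.001
finger_force: 0.0
```

Run:
```python
from h import *
s,r=st()
a=ctrl.read_camera("wrist"); cv2.imwrite("pics/w5.png",cv2.resize(a[120:,100:],(690,450))[:,:,::-1])
```

```text
t 10.4 jig xy [-151.9  118.7] z 22.9 yaw_jig 0.0 F_jig [-0.19  0.16  0.18] open 0.001 q [-0.4   0.09  2.17  0.    0.88  1.26]
```

Emit:
{"method": "send_rows", "body": {"steps": [[0, 0, 0.001, 0, -1], [0, 0, 0.002, 0, -1], [0, 0, 0.003, 0, -1], [0, 0, 0.003, 0, -1]]}}

```text
time: 10.85
eef_pos: [0.4705, -0.0882, 0.0199]
tcp_rot: [0.999, -0.044, -0.0, -0.0]
contact_force: [-0.1, 0.3, 0.1]
opening: 0.001
finger_force: 0.0
```

Emit:
{"method": "send_rows", "body": {"steps": [[0, 0, 0.001, 0, -1], [0, 0, 0.002, 0, -1], [0, 0, 0.003, 0, -1], [0, 0, 0.003, 0, -1]]}}

```text
time: 11.25
eef_pos: [0.4705, -0.0882, 0.0169]
tcp_rot: [0.999, -0.044, -0.0, -0.0]
contact_force: [-0.9, 0.4, -0.4]
opening: -0.0
finger_force: 0.0
```

View pics/w5.png

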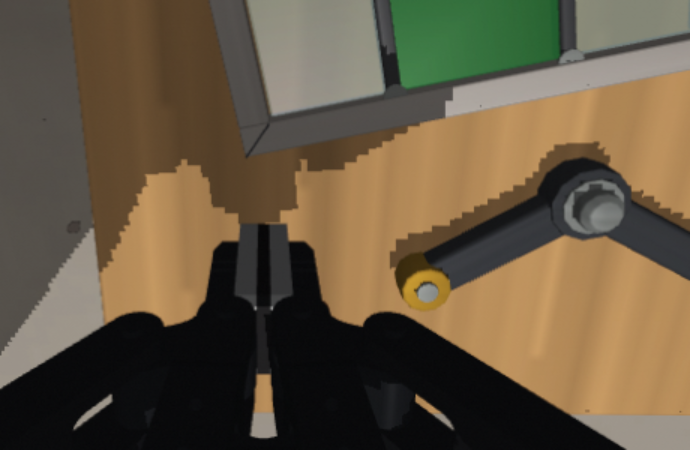

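The finger shadow almost meets the tip, so the tip is close to the board. I'll keep feeling downwards.

Emit:
{"method": "send_rows", "body": {"steps": [[0, 0, 0.001, 0, -1], [0, 0, 0.002, 0, -1], [0, 0, 0.002, 0, -1]]}}

```text
time: 11.55
eef_pos: [0.4705, -0.0882, 0.015]
tcp_rot: [0.999, -0.044, -0.0, -0.0]
contact_force: [0.4, -0.1, 0.7]
opening: -0.004
finger_force: 0.0
```

Emit:
{"method": "send_rows", "body": {"steps": [[0, 0, 0.001, 0, -1], [0, 0, 0.002, 0, -1], [0, 0, 0.002, 0, -1]]}}

```text
time: 11.85
eef_pos: [0.4705, -0.0882, 0.0129]
tcp_rot: [0.999, -0.044, -0.0, -0.0]
contact_force: [-0.1, 0.3, 0.1]
opening: -0.004
finger_force: 0.0
```

Run:
```python
from h import *
s,r=st()
```

```text
t 11.85 jig xy [-151.9  118.7] z 12.9 yaw_jig 0.0 F_jig [-0.1   0.29  0.06] open -0.004 q [-0.4   0.11  2.17 -0.    0.86  1.26]
```

Emit:
{"method": "send_rows", "body": {"steps": [[0, 0, 0.001, 0, -1], [0, 0, 0.002, 0, -1], [0, 0, 0.002, 0, -1]]}}

```text
time: 12.15
eef_pos: [0.4705, -0.0882, 0.0109]
tcp_rot: [0.999, -0.044, -0.0, -0.0]
contact_force: [0.4, -0.5, -0.3]
opening: 0.004
finger_force: 0.0
```

Emit:
{"method": "send_rows", "body": {"steps": [[0, 0, 0.001, 0, -1], [0, 0, 0.002, 0, -1], [0, 0, 0.002, 0, -1]]}}

```text
time: 12.45
eef_pos: [0.4705, -0.0882, 0.009]
tcp_rot: [0.999, -0.044, -0.0, -0.0]
contact_force: [0.2, -0.5, -0.1]
opening: 0.005
finger_force: 0.0
```

Run:
```python
from h import *
s,r=st()
a=ctrl.read_camera("wrist"); cv2.imwrite("pics/w6.png",a[:,:,::-1])
print(a[250:285:2,266].tolist())
```

```text
t 12.45 jig xy [-151.9  118.7] z 9.0 yaw_jig 0.0 F_jig [ 0.29 -0.5  -0.1 ] open 0.005 q [-0.4   0.12  2.18  0.    0.85  1.26]
[[94, 71, 45], [94, 70, 45], [94, 71, 46], [94, 71, 46], [94, 70, 45], [94, 70, 45], [93, 70, 44], [94, 70, 46], [94, 70, 45], [86, 67, 45], [53, 54, 55], [56, 56, 56], [56, 55, 57], [55, 55, 56], [55, 55, 56], [55, 55, 56], [55, 54, 56], [54, 54, 55]]
```

Emit:
{"method": "send_rows", "body": {"steps": [[0, 0, 0.001, 0, -1], [0, 0, 0.002, 0, -1], [0, 0, 0.002, 0, -1]]}}

```text
time: 12.8
eef_pos: [0.4705, -0.0882, 0.0069]
tcp_rot: [0.999, -0.044, -0.0, -0.0]
contact_force: [-0.3, 0.5, -0.3]
opening: -0.001
finger_force: 0.0
```

Emit:
{"method": "send_rows", "body": {"steps": [[0, 0, 0.001, 0, -1], [0, 0, 0.002, 0, -1], [0, 0, 0.002, 0, -1]]}}

```text
time: 13.1
eef_pos: [0.4708, -0.0884, 0.0054]
tcp_rot: [0.999, -0.044, 0.0, 0.0]
contact_force: [0.8, 0.9, 1.6]
opening: 0.002
finger_force: 1.0
```

Emit:
{"method": "send_rows", "body": {"steps": [[0, 0, 0.001, 0, -1], [0, 0, 0.002, 0, -1], [0, 0, 0.002, 0, -1]]}}

```text
time: 13.4
eef_pos: [0.4708, -0.0884, 0.0053]
tcp_rot: [0.999, -0.044, -0.001, -0.0]
contact_force: [-7.2, 1.9, 15.5]
opening: -0.0
finger_force: 8.1
```

Run:
```python
from h import *
s,r=st()
```

```text
t 13.4 jig xy [-151.6  118.6] z 5.3 yaw_jig 0.1 F_jig [-7.37  1.29 15.53] open -0.0 q [-0.4   0.13  2.17 -0.    0.84  1.26]
```

Contact with the board comes at TCP z = 5.3 mm, so the tips really sit 28.7 mm behind the TCP reading. I'll raise to a tip height of about 38 mm and push.

Emit:
{"method": "send_rows", "body": {"steps": [[0, 0, -0.0065, 0, -1], [0.005, 0, -0.0065, 0, -1], [0.01, 0, -0.0065, 0, -1], [0.01, 0, -0.0065, 0, -1]]}}

```text
time: 13.8
eef_pos: [0.4813, -0.0893, 0.0094]
tcp_rot: [0.999, -0.044, 0.0, 0.0]
contact_force: [0.4, 0.0, 0.9]
opening: -0.001
finger_force: 0.0
```

Emit:
{"method": "send_rows", "body": {"steps": [[0.001, 0, 0, 0, -1], [0.002, 0, 0, 0, -1], [0.003, 0, 0, 0, -1], [0.004, 0, 0, 0, -1], [0.005, 0, 0, 0, -1], [0.006, 0, 0, 0, -1]]}}

```text
time: 14.4
eef_pos: [0.4863, -0.0896, 0.0095]
tcp_rot: [0.999, -0.044, -0.0, -0.0]
contact_force: [-0.9, 0.2, -0.1]
opening: -0.002
finger_force: 0.6
```

Emit:
{"method": "send_rows", "body": {"steps": [[0.001, 0, 0, 0, -1], [0.002, 0, 0, 0, -1], [0.003, 0, 0, 0, -1], [0.004, 0, 0, 0, -1], [0.005, 0, 0, 0, -1], [0.006, 0, 0, 0, -1]]}}

```text
time: 15.0
eef_pos: [0.4925, -0.0901, 0.0095]
tcp_rot: [0.999, -0.044, -0.0, -0.0]
contact_force: [-2.2, 1.2, -0.3]
opening: 0.005
finger_force: 1.1
```

```bash
cat >> h.py <<'E'
def near_edge(s,r,a,cols=(310,380)):
    """near edge of panel (z=44) from the wrist image: strongest vertical step rows per column -> returns jig pts"""
E
python3 - <<'E'
from h import *
s,r=st()
a=ctrl.read_camera("wrist"); cv2.imwrite("pics/w7.png",a[:,:,::-1])
E
```

```text
t 15.0 jig xy [-129.8  118.7] z 9.5 yaw_jig 0.1 F_jig [-2.28  0.95 -0.31] open 0.005 q [-0.38  0.16  2.12  0.    0.86  1.27]
```

Emit:
{"method": "send_rows", "body": {"steps": [[0.001, 0, 0, 0, -1], [0.002, 0, 0, 0, -1], [0.003, 0, 0, 0, -1], [0.004, 0, 0, 0, -1], [0.005, 0, 0, 0, -1], [0.006, 0, 0, 0, -1]]}}

```text
time: 15.65
eef_pos: [0.4988, -0.0909, 0.0097]
tcp_rot: [0.999, -0.044, 0.0, 0.0]
contact_force: [-1.9, 1.1, 0.7]
opening: -0.003
finger_force: 1.1
```

Emit:
{"method": "send_rows", "body": {"steps": [[0.001, 0, 0, 0, -1], [0.002, 0, 0, 0, -1], [0.003, 0, 0, 0, -1], [0.004, 0, 0, 0, -1], [0.005, 0, 0, 0, -1], [0.006, 0, 0, 0, -1]]}}

```text
time: 16.25
eef_pos: [0.5045, -0.0912, 0.0096]
tcp_rot: [0.999, -0.044, -0.0, -0.0]
contact_force: [-1.4, 1.4, 0.1]
opening: 0.006
finger_force: 1.0
```

Emit:
{"method": "send_rows", "body": {"steps": [[0.001, 0, 0, 0, -1], [0.002, 0, 0, 0, -1], [0.003, 0, 0, 0, -1], [0.004, 0, 0, 0, -1], [0.005, 0, 0, 0, -1]]}}

```text
time: 16.75
eef_pos: [0.5095, -0.0917, 0.0096]
tcp_rot: [0.999, -0.044, -0.0, -0.0]
contact_force: [-3.1, 1.9, 0.2]
opening: -0.002
finger_force: 1.1
```

Run:
```python
from h import *
s,r=st()
a=ctrl.read_camera("wrist"); cv2.imwrite("pics/w8.png",a[:,:,::-1])
t=ctrl.read_camera("top"); cv2.imwrite("pics/t8.png",t[:,:,::-1])
# overlay predicted home panel outline corners
```

```text
t 16.75 jig xy [-112.7  118.7] z 9.6 yaw_jig 0.0 F_jig [-3.21  1.57  0.19] open -0.002 q [-0.37  0.19  2.08  0.    0.86  1.28]
```

Emit:
{"method": "send_rows", "body": {"steps": [[0.001, 0, 0, 0, -1], [0.002, 0, 0, 0, -1], [0.003, 0, 0, 0, -1], [0.003, 0, 0, 0, -1]]}}

```text
time: 17.25
eef_pos: [0.5128, -0.0921, 0.0097]
tcp_rot: [0.999, -0.044, 0.0, 0.0]
contact_force: [-1.3, 0.4, 0.1]
opening: -0.001
finger_force: 0.8
```

Emit:
{"method": "send_rows", "body": {"steps": [[0.0005, 0, 0, 0, -1], [0.001, 0, 0, 0, -1], [0.001, 0, 0, 0, -1]]}}

```text
time: 17.55
eef_pos: [0.5133, -0.092, 0.0096]
tcp_rot: [0.999, -0.044, -0.0, -0.0]
contact_force: [-2.7, 1.2, 1.3]
opening: -0.002
finger_force: 1.4
```

Emit:
{"method": "send_rows", "body": {"steps": [[0.0005, 0, 0, 0, -1], [0.001, 0, 0, 0, -1], [0.001, 0, 0, 0, -1]]}}

```text
time: 17.85
eef_pos: [0.515, -0.0924, 0.0097]
tcp_rot: [0.999, -0.044, 0.001, 0.0]
contact_force: [-1.0, 1.5, -0.5]
opening: -0.001
finger_force: 0.6
```

Run:
```python
from h import *
s,r=st()
```

```text
t 17.85 jig xy [-107.2  118.4] z 9.7 yaw_jig 0.0 F_jig [-1.12  1.43 -0.49] open -0.001 q [-0.37  0.2   2.07 -0.    0.87  1.29]
```

Emit:
{"method": "send_rows", "body": {"steps": [[0.0005, 0, 0, 0, -1], [0.001, 0, 0, 0, -1], [0.001, 0, 0, 0, -1]]}}

```text
time: 18.15
eef_pos: [0.5154, -0.0922, 0.0097]
tcp_rot: [0.999, -0.044, -0.0, -0.0]
contact_force: [-1.7, 2.3, 0.6]
opening: 0.002
finger_force: 1.2
```

Emit:
{"method": "send_rows", "body": {"steps": [[0.0005, 0, 0, 0, -1], [0.001, 0, 0, 0, -1], [0.001, 0, 0, 0, -1]]}}

```text
time: 18.45
eef_pos: [0.5161, -0.0921, 0.0095]
tcp_rot: [0.999, -0.044, -0.0, -0.0]
contact_force: [-3.8, 2.8, 0.3]
opening: 0.001
finger_force: 1.8
```

Run:
```python
from h import *
s,r=st()
a=ctrl.read_camera("wrist"); cv2.imwrite("pics/w9.png",a[:,:,::-1])
```

```text
t 18.45 jig xy [-106.1  118.9] z 9.5 yaw_jig 0.1 F_jig [-3.99  2.48  0.26] open 0.001 q [-0.37  0.21  2.07  0.    0.87  1.29]
```

Emit:
{"method": "send_rows", "body": {"steps": [[0.0005, 0, 0, 0, -1], [0.0005, 0, 0, 0, -1]]}}

```text
time: 18.7
eef_pos: [0.5161, -0.092, 0.0095]
tcp_rot: [0.999, -0.044, -0.001, -0.0]
contact_force: [-4.8, 2.2, 3.0]
opening: 0.003
finger_force: 2.7
```

Emit:
{"method": "send_rows", "body": {"steps": [[0.0005, 0, 0, 0, -1], [0.0005, 0, 0, 0, -1]]}}

```text
time: 18.9
eef_pos: [0.5161, -0.092, 0.0095]
tcp_rot: [0.999, -0.044, -0.002, -0.0]
contact_force: [-6.7, 1.8, 4.7]
opening: -0.0
finger_force: 3.4
```

Run:
```python
from h import *
s,r=st()
```

```text
t 18.9 jig xy [-106.1  118.9] z 9.5 yaw_jig 0.1 F_jig [-6.87  1.18  4.69] open -0.0 q [-0.37  0.21  2.06 -0.    0.87  1.29]
```

Hard stop at TCP x = -106.1, which puts the near edge at about -95, so the long side is home. I'll retreat and lift to check the pose.

Emit:
{"method": "send_rows", "body": {"steps": [[-0.01, 0, 0, 0, -1], [-0.03, 0, 0, 0, -1], [-0.04, 0, -0.045, 0, -1], [-0.04, 0, -0.09, 0, -1], [-0.04, 0.04, -0.13, 0, -1], [-0.04, 0.06, -0.13, 0, -1], [-0.04, 0.06, -0.13, 0, -1]]}}

```text
time: 19.6
eef_pos: [0.4745, -0.1525, 0.143]
tcp_rot: [0.999, -0.045, 0.004, 0.003]
contact_force: [-1.2, 0.8, -0.7]
opening: 0.001
finger_force: 0.0
```

```bash
cat >> h.py <<'E'
def wproj(P,s,r):
    c=ctrl.calibration("wrist"); K,k1,T=np.array(c["intrinsics"]),c["k1"],np.array(c["tool_from_camera"])
    q=((np.atleast_2d(P)-s["eef_pos"])@r-T[:3,3])@T[:3,:3]
    d=np.c_[q[:,0]/-q[:,2],q[:,1]/q[:,2]]; d=d*(1+k1*(d**2).sum(1,keepdims=True)); return d*K[0,0]+K[:2,2]
E
python3 - <<'E'
from h import *
s,r=st()
a=ctrl.read_camera("wrist").copy(); np.save("w10.npy",a); 
cs=jw(J,np.array([(0,0,44),(0,140,44),(-95,140,44),(-95,0,44)])/1e3); print(wproj(cs,s,r).round(1))
t=ctrl.read_camera("top"); print(proj("top",cs).round(1))
b=cv2.resize(a,None,fx=1.4,fy=1.4)
cv2.imwrite("pics/w10.png",b[:,:,::-1])
E
```

```text
t 19.6 jig xy [-142.2   55. ] z 143.0 yaw_jig -0.1 F_jig [-1.24  0.69 -0.7 ] open 0.001 q [-0.51 -0.05  2.06 -0.    1.12  1.15]
[[358.4 -10.7]
 [142.  -10.4]
 [157.9 138.6]
 [349.2 137.9]]
[[317.1 187. ]
 [258.  183. ]
 [255.2 223.1]
 [314.8 227.1]]
```

View pics/w10.png

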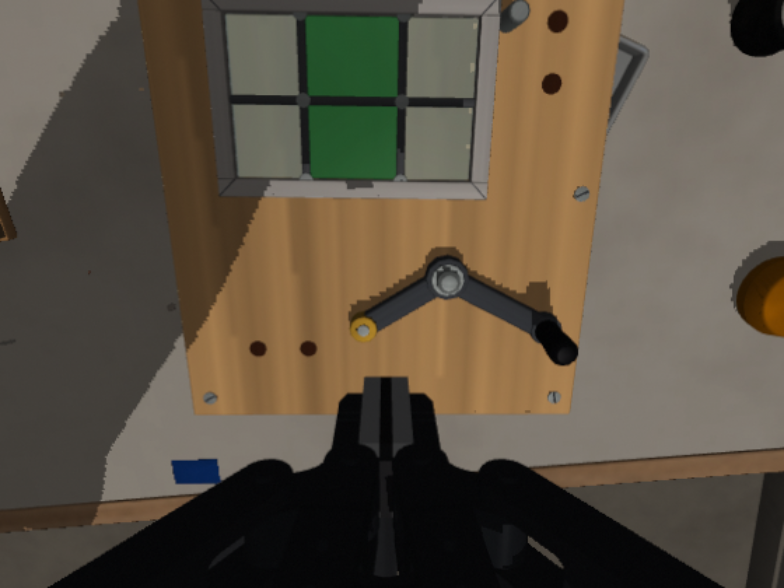

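The near edge is level, with corners at (157, 141) and (348, 141) in native pixels, against (158, 139) and (349, 138) predicted for home. So the panel is within about 1–2 mm of the peg. I'll confirm by a gentle push in -y on the far short side.

Run:
```python
from h import *
go(-25,172,143,0)
```

```text
t 19.7 jig xy [-144.5   58.1] z 139.7 yaw_jig -0.0 F_jig [ 0.57  0.34 -0.27] open 0.002 q [-0.51 -0.05  2.07  0.    1.12  1.15]
shift [ 0.1195 -0.1139 -0.0032] turn -0.0
```

Emit:
{"method": "send_rows", "body": {"steps": [[0.03, -0.028, 0, 0, -1], [0.06, -0.056, 0, 0, -1], [0.09, -0.084, 0, 0, -1], [0.1195, -0.112, 0, 0, -1], [0.1195, -0.112, 0.03, 0, -1], [0.1195, -0.112, 0.07, 0, -1], [0.1195, -0.112, 0.105, 0, -1], [0.1195, -0.112, 0.124, 0, -1], [0.1195, -0.112, 0.13, 0, -1], [0.1195, -0.112, 0.13, 0, -1]]}}

```text
time: 20.7
eef_pos: [0.5999, -0.0464, 0.0079]
tcp_rot: [0.999, -0.043, -0.002, -0.0]
contact_force: [0.5, -0.2, 1.2]
opening: -0.002
finger_force: 0.0
```

Emit:
{"method": "send_rows", "body": {"steps": [[0, 0.002, 0, 0, -1], [0, 0.004, 0, 0, -1], [0, 0.006, 0, 0, -1], [0, 0.008, 0, 0, -1], [0, 0.01, 0, 0, -1], [0, 0.011, 0, 0, -1], [0, 0.012, 0, 0, -1]]}}

```text
time: 21.4
eef_pos: [0.6001, -0.0597, 0.0096]
tcp_rot: [0.999, -0.044, 0.0, -0.0]
contact_force: [-0.3, 1.0, 0.2]
opening: -0.004
finger_force: 0.0
```

Run:
```python
from h import *
st()
```

```text
t 21.4 jig xy [-25.3 158.6] z 9.6 yaw_jig 0.0 F_jig [-0.35  1.02  0.17] open -0.004 q [-0.27  0.36  1.87  0.    0.91  1.39]
```

Now I approach in 1 mm steps.

Emit:
{"method": "send_rows", "body": {"steps": [[0, 0.001, 0, 0, -1], [0, 0.002, 0, 0, -1], [0, 0.003, 0, 0, -1], [0, 0.003, 0, 0, -1]]}}

```text
time: 21.8
eef_pos: [0.5999, -0.0626, 0.0096]
tcp_rot: [0.999, -0.044, -0.0, 0.0]
contact_force: [-0.1, 0.1, 0.3]
opening: 0.001
finger_force: 0.0
```

Emit:
{"method": "send_rows", "body": {"steps": [[0, 0.001, 0, 0, -1], [0, 0.002, 0, 0, -1], [0, 0.002, 0, 0, -1]]}}

```text
time: 22.1
eef_pos: [0.5997, -0.0646, 0.0096]
tcp_rot: [0.999, -0.044, -0.0, 0.0]
contact_force: [0.1, 0.3, -0.7]
opening: 0.004
finger_force: 0.0
```

Emit:
{"method": "send_rows", "body": {"steps": [[0, 0.001, 0, 0, -1], [0, 0.002, 0, 0, -1], [0, 0.002, 0, 0, -1]]}}

```text
time: 22.4
eef_pos: [0.5995, -0.0666, 0.0096]
tcp_rot: [0.999, -0.044, 0.0, 0.0]
contact_force: [-0.0, 0.1, 0.6]
opening: -0.001
finger_force: 0.0
```

Run:
```python
from h import *
st()
```

```text
t 22.4 jig xy [-25.3 151.6] z 9.6 yaw_jig 0.0 F_jig [-0.03  0.08  0.57] open -0.001 q [-0.28  0.36  1.87 -0.    0.91  1.38]
```

Emit:
{"method": "send_rows", "body": {"steps": [[0, 0.0005, 0, 0, -1], [0, 0.001, 0, 0, -1], [0, 0.001, 0, 0, -1]]}}

```text
time: 22.7
eef_pos: [0.5994, -0.0675, 0.0096]
tcp_rot: [0.999, -0.044, 0.0, -0.0]
contact_force: [0.4, -0.3, -0.4]
opening: -0.003
finger_force: 0.0
```

Emit:
{"method": "send_rows", "body": {"steps": [[0, 0.0005, 0, 0, -1], [0, 0.001, 0, 0, -1], [0, 0.001, 0, 0, -1]]}}

```text
time: 23.0
eef_pos: [0.5994, -0.0686, 0.0096]
tcp_rot: [0.999, -0.044, 0.0, 0.0]
contact_force: [0.3, -0.0, 0.2]
opening: 0.001
finger_force: 0.0
```

Emit:
{"method": "send_rows", "body": {"steps": [[0, 0.0005, 0, 0, -1], [0, 0.001, 0, 0, -1], [0, 0.001, 0, 0, -1]]}}

```text
time: 23.3
eef_pos: [0.5993, -0.0696, 0.0096]
tcp_rot: [0.999, -0.044, -0.0, 0.0]
contact_force: [-0.1, 1.0, 0.7]
opening: 0.0
finger_force: 0.0
```

Run:
```python
from h import *
st()
```

```text
t 23.3 jig xy [-25.3 148.7] z 9.6 yaw_jig 0.0 F_jig [-0.14  1.    0.69] open 0.0 q [-0.28  0.36  1.87 -0.    0.91  1.38]
```

Emit:
{"method": "send_rows", "body": {"steps": [[0, 0.0005, 0, 0, -1], [0, 0.001, 0, 0, -1], [0, 0.001, 0, 0, -1]]}}

```text
time: 23.6
eef_pos: [0.5992, -0.0706, 0.0096]
tcp_rot: [0.999, -0.044, 0.0, 0.0]
contact_force: [0.4, 0.4, -0.1]
opening: -0.005
finger_force: 0.0
```

Emit:
{"method": "send_rows", "body": {"steps": [[0, 0.0005, 0, 0, -1], [0, 0.0005, 0, 0, -1]]}}

```text
time: 23.8
eef_pos: [0.5991, -0.0709, 0.0096]
tcp_rot: [0.999, -0.044, -0.0, -0.0]
contact_force: [0.1, 0.1, 0.1]
opening: 0.003
finger_force: 0.1
```

Emit:
{"method": "send_rows", "body": {"steps": [[0, 0.0005, 0, 0, -1], [0, 0.0005, 0, 0, -1]]}}

```text
time: 24.0
eef_pos: [0.5991, -0.071, 0.0096]
tcp_rot: [0.999, -0.044, 0.0, -0.0]
contact_force: [0.5, 1.0, -0.2]
opening: 0.002
finger_force: 1.0
```

Run:
```python
from h import *
st()
```

```text
t 24.0 jig xy [-25.3 147.2] z 9.6 yaw_jig 0.0 F_jig [ 0.45  1.03 -0.18] open 0.002 q [-0.29  0.36  1.87  0.    0.91  1.37]
```

Emit:
{"method": "send_rows", "body": {"steps": [[0, 0.0005, 0, 0, -1], [0, 0.0005, 0, 0, -1]]}}

```text
time: 24.2
eef_pos: [0.5991, -0.0712, 0.0096]
tcp_rot: [0.999, -0.044, -0.0, -0.001]
contact_force: [0.5, 3.3, 0.3]
opening: 0.001
finger_force: 2.2
```

Emit:
{"method": "send_rows", "body": {"steps": [[0, 0.0005, 0, 0, -1], [0, 0.0005, 0, 0, -1]]}}

```text
time: 24.4
eef_pos: [0.5989, -0.0712, 0.0096]
tcp_rot: [0.999, -0.044, -0.0, -0.001]
contact_force: [1.0, 6.1, 0.6]
opening: 0.002
finger_force: 3.0
```

Run:
```python
from h import *
st()
```

```text
t 24.4 jig xy [-25.5 147. ] z 9.6 yaw_jig 0.0 F_jig [0.49 6.15 0.64] open 0.002 q [-0.29  0.36  1.87  0.    0.91  1.37]
```

Hard stop at y = 147.0 (8–9 mm half finger), so the short side is on the peg. I'll retreat to the earlier check pose and compare the edges.

Emit:
{"method": "send_rows", "body": {"steps": [[0, -0.008, 0, 0, -1], [0, -0.012, -0.03, 0, -1], [0, -0.012, -0.07, 0, -1], [0, -0.012, -0.11, 0, -1], [-0.03, 0.015, -0.13, 0, -1], [-0.06, 0.045, -0.13, 0, -1], [-0.09, 0.07, -0.13, 0, -1], [-0.119, 0.089, -0.13, 0, -1], [-0.119, 0.089, -0.13, 0, -1], [-0.119, 0.089, -0.13, 0, -1], [-0.119, 0.089, -0.13, 0, -1]]}}

```text
time: 25.5
eef_pos: [0.4733, -0.1508, 0.14]
tcp_rot: [0.999, -0.044, 0.0, 0.0]
contact_force: [0.1, -0.1, -0.2]
opening: 0.008
finger_force: 0.0
```

Run:
```python
from h import *
s,r=st()
a=ctrl.read_camera("wrist").copy(); np.save("w11.npy",a)
cs=jw(J,np.array([(0,0,44),(0,140,44),(-95,140,44),(-95,0,44)])/1e3); p=wproj(cs,s,r); print(p.round(1))
g=cv2.GaussianBlur(a,(0,0),.8).astype(float)
# near edge row per column: colour saturation (R-B) step grey->wood
rb=g[:,:,0]-g[:,:,2]
def edge(v,lo,hi,up):
    w=v[lo:hi]*(1 if up else -1); d=np.diff(w); i=int(d.argmax()); 
    o=0
    if 0<i<len(d)-1: 
        den=d[i-1]-2*d[i]+d[i+1]; o=.5*(d[i-1]-d[i+1])/den if den else 0
    return lo+i+.5+o
cols=np.arange(170,340,4); R=np.array([edge(rb[:,c],130,152,True) for c in cols])
k=np.polyfit(cols,R,1); res=R-np.polyval(k,cols); m=abs(res)<1; k=np.polyfit(cols[m],R[m],1); print("near edge row@253",np.polyval(k,253),"slope",k[0],m.sum())
rows=np.arange(30,125,4)
L=np.array([edge(rb[y],130,165,False) for y in rows]); Rt=np.array([edge(rb[y],338,365,True) for y in rows])
print(np.median(L),np.median(Rt)); print(L.round(1)[::4],Rt.round(1)[::4])
for c0,c1 in ((157,141),):pass
A,B=[wun((c,np.polyval(k,c)),.044,s,r) for c in(170,340)]
print("edge jig",tojig(A),tojig(B))
for y,l,q in zip(rows[::8],L[::8],Rt[::8]): print(tojig(wun((l,y),.044,s,r)),tojig(wun((q,y),.044,s,r)))
```

```text
t 25.5 jig xy [-143.5   56.6] z 140.0 yaw_jig 0.1 F_jig [ 0.13 -0.05 -0.24] open 0.008 q [-0.51 -0.05  2.06 -0.    1.13  1.15]
[[364.  -15.9]
 [143.4 -16.3]
 [159.3 135.8]
 [353.3 135.9]]
near edge row@253 138.9015472506944 slope 0.015507248290671545 42
151.875 356.5971428571429
[147.6 149.  150.6 152.2 153.7 155.1] [360.6 359.3 357.7 356.5 355.3 353.8]
edge jig [[-96.30225039 132.40700857]] [[-98.13265084   9.39477028]]
[[-26.34541642 140.44327144]] [[-26.1663375    0.12733957]]
[[-45.80530274 140.70968942]] [[-45.65707939   0.52055587]]
[[-66.36555572 140.89277501]] [[-66.25046898   0.64862327]]
```

Run:
```python
from h import *
s,r=st()
def edge(v,lo,hi,up):
    w=v[lo:hi]*(1 if up else -1); d=np.diff(w); i=int(d.argmax()); o=0
    if 0<i<len(d)-1:
        den=d[i-1]-2*d[i]+d[i+1]; o=.5*(d[i-1]-d[i+1])/den if den else 0
    return lo+i+.5+o
def fit(x,y):
    m=np.ones(len(x),bool)
    for _ in range(4): k=np.polyfit(x[m],y[m],1); e=abs(y-np.polyval(k,x)); m=e<max(.6,np.median(e)*2)
    return k,m.sum()
for f in("w10.npy","w11.npy"):
    g=cv2.GaussianBlur(np.load(f),(0,0),.8).astype(float); rb=g[:,:,0]-g[:,:,2]
    c=np.arange(170,340,3); k,n=fit(c,np.array([edge(rb[:,x],130,152,True) for x in c]))
    c2=np.r_[np.arange(160,225,3),np.arange(330,390,3)]; k2,n2=fit(c2,np.array([edge(rb[:,x],284,302,False) for x in c2]))
    y=np.arange(150,270,4); k3,n3=fit(y,np.array([edge(rb[i],105,145,True) for i in y])); 
    print(f,"panel",k,n,"board near",k2,n2,"board left",k3,n3)
    if f=="w11.npy":
        P=[tojig(wun((x,np.polyval(k2,x)),.034,s,r))[0] for x in(160,390)]; d=P[0]-P[1]; print("board near yaw",-d[0]/d[1],P)
        P=[tojig(wun((np.polyval(k3,x),x),.034,s,r))[0] for x in(150,270)]; d=P[0]-P[1]; print("board left yaw",d[1]/d[0],P)
        P=[tojig(wun((x,np.polyval(k,x)),.044,s,r))[0] for x in(170,340)]; d=P[0]-P[1]; print("panel yaw",-d[0]/d[1])
```

```text
t 25.55 jig xy [-143.4   56.8] z 139.9 yaw_jig 0.1 F_jig [ 0.68  0.13 -1.36] open -0.002 q [-0.51 -0.05  2.06 -0.    1.13  1.15]
w10.npy panel [1.26100723e-02 1.37967484e+02] 57 board near [-2.04473592e-03  2.96064176e+02] 42 board left [ 0.13811997 97.80504051] 28
w11.npy panel [1.54304264e-02 1.34992502e+02] 57 board near [2.92845997e-03 2.93929835e+02] 42 board left [ 0.13629141 99.31394539] 28
board near yaw -0.0033769503894320744 [array([-232.40501226,  156.6397907 ]), array([-233.08067741,  -43.4416652 ])]
board left yaw -0.0017657677674039118 [array([-106.94264059,  174.26095209]), array([-208.6497198 ,  174.44054317])]
panel yaw -0.014284188958637669
```

The image shows the panel about 0.011 rad clockwise of the board. The nested end is therefore roughly 1.7 mm short of the fence, and only the far end is on it. I'll push the near side at about y = 50 to seat that end too.

Emit:
{"method": "send_rows", "body": {"steps": [[0.018, 0.006, 0.03, 0, -1], [0.018, 0.006, 0.07, 0, -1], [0.018, 0.006, 0.105, 0, -1], [0.018, 0.006, 0.124, 0, -1], [0.018, 0.006, 0.13, 0, -1], [0.018, 0.006, 0.13, 0, -1], [0.018, 0.006, 0.13, 0, -1], [0.023, 0.006, 0.13, 0, -1], [0.027, 0.006, 0.13, 0, -1], [0.029, 0.006, 0.13, 0, -1], [0.03, 0.006, 0.13, 0, -1]]}}

```text
time: 26.65
eef_pos: [0.5027, -0.1596, 0.0102]
tcp_rot: [0.999, -0.044, 0.001, 0.0]
contact_force: [0.2, 0.2, 0.2]
opening: -0.003
finger_force: 0.0
```

Emit:
{"method": "send_rows", "body": {"steps": [[0.0005, 0, 0, 0, -1], [0.001, 0, 0, 0, -1], [0.0015, 0, 0, 0, -1], [0.002, 0, 0, 0, -1], [0.002, 0, 0, 0, -1]]}}

```text
time: 27.15
eef_pos: [0.504, -0.1595, 0.0096]
tcp_rot: [0.999, -0.044, -0.0, -0.0]
contact_force: [-0.0, 0.5, -0.4]
opening: 0.001
finger_force: 0.0
```

Run:
```python
from h import *
st()
```

```text
t 27.15 jig xy [-112.2   50.7] z 9.6 yaw_jig 0.0 F_jig [-0.08  0.5  -0.37] open 0.001 q [-0.5   0.22  2.06 -0.    0.87  1.16]
```

Emit:
{"method": "send_rows", "body": {"steps": [[0.0005, 0, 0, 0, -1], [0.001, 0, 0, 0, -1], [0.0015, 0, 0, 0, -1], [0.002, 0, 0, 0, -1], [0.002, 0, 0, 0, -1]]}}

```text
time: 27.65
eef_pos: [0.5061, -0.1597, 0.0097]
tcp_rot: [0.999, -0.044, 0.0, 0.0]
contact_force: [0.3, -0.3, 0.2]
opening: -0.001
finger_force: 0.0
```

Emit:
{"method": "send_rows", "body": {"steps": [[0.0005, 0, 0, 0, -1], [0.001, 0, 0, 0, -1], [0.001, 0, 0, 0, -1]]}}

```text
time: 27.95
eef_pos: [0.5071, -0.1598, 0.0097]
tcp_rot: [0.999, -0.044, 0.0, 0.0]
contact_force: [-0.5, 0.0, -0.0]
opening: 0.002
finger_force: 0.0
```

Emit:
{"method": "send_rows", "body": {"steps": [[0.0005, 0, 0, 0, -1], [0.001, 0, 0, 0, -1], [0.001, 0, 0, 0, -1]]}}

```text
time: 28.25
eef_pos: [0.5081, -0.1599, 0.0096]
tcp_rot: [0.999, -0.044, 0.0, 0.0]
contact_force: [0.0, -0.4, 0.6]
opening: 0.006
finger_force: 0.0
```

Run:
```python
from h import *
st()
```

```text
t 28.25 jig xy [-108.1   50.7] z 9.6 yaw_jig 0.0 F_jig [ 0.08 -0.36  0.6 ] open 0.006 q [-0.5   0.22  2.05 -0.    0.87  1.16]
```

Emit:
{"method": "send_rows", "body": {"steps": [[0.0005, 0, 0, 0, -1], [0.001, 0, 0, 0, -1], [0.001, 0, 0, 0, -1]]}}

```text
time: 28.55
eef_pos: [0.5089, -0.1599, 0.0096]
tcp_rot: [0.999, -0.044, -0.0, -0.0]
contact_force: [-0.8, 0.7, 0.3]
opening: -0.003
finger_force: 0.2
```

Emit:
{"method": "send_rows", "body": {"steps": [[0.0005, 0, 0, 0, -1], [0.001, 0, 0, 0, -1], [0.001, 0, 0, 0, -1]]}}

```text
time: 28.85
eef_pos: [0.5096, -0.16, 0.0095]
tcp_rot: [0.999, -0.044, -0.001, -0.0]
contact_force: [-2.0, -0.7, 1.4]
opening: 0.002
finger_force: 1.3
```

Emit:
{"method": "send_rows", "body": {"steps": [[0.0005, 0, 0, 0, -1], [0.0005, 0, 0, 0, -1]]}}

```text
time: 29.05
eef_pos: [0.5101, -0.1602, 0.0095]
tcp_rot: [0.999, -0.044, -0.0, 0.0]
contact_force: [-2.7, -1.2, 0.9]
opening: -0.001
finger_force: 1.5
```

Run:
```python
from h import *
st()
```

```text
t 29.05 jig xy [-106.    50.5] z 9.5 yaw_jig 0.1 F_jig [-2.63 -1.47  0.92] open -0.001 q [-0.49  0.23  2.04 -0.    0.87  1.16]
```

Emit:
{"method": "send_rows", "body": {"steps": [[0.0005, 0, 0, 0, -1], [0.0005, 0, 0, 0, -1]]}}

```text
time: 29.25
eef_pos: [0.5102, -0.1601, 0.0095]
tcp_rot: [0.999, -0.044, -0.001, -0.0]
contact_force: [-5.3, -1.0, 2.0]
opening: -0.003
finger_force: 2.5
```

Emit:
{"method": "send_rows", "body": {"steps": [[0.0005, 0, 0, 0, -1], [0.0005, 0, 0, 0, -1]]}}

```text
time: 29.45
eef_pos: [0.5102, -0.1602, 0.0095]
tcp_rot: [0.999, -0.044, -0.002, -0.0]
contact_force: [-7.3, -1.9, 3.1]
opening: 0.001
finger_force: 3.2
```

Run:
```python
from h import *
st()
```

```text
t 29.45 jig xy [-106.    50.6] z 9.5 yaw_jig 0.1 F_jig [-7.09 -2.56  3.12] open 0.001 q [-0.49  0.23  2.04 -0.    0.88  1.17]
```

Firm stop at -106.0, matching -106.1 measured at y = 119, so the long side is flat on the fence. I'll check the panel image again.

Emit:
{"method": "send_rows", "body": {"steps": [[-0.008, 0, 0, 0, -1], [-0.015, 0, 0, 0, -1], [-0.015, 0, -0.045, 0, -1], [-0.015, 0, -0.09, 0, -1], [-0.025, -0.004, -0.128, 0, -1], [-0.038, -0.006, -0.13, 0, -1], [-0.038, -0.006, -0.13, 0, -1], [-0.038, -0.006, -0.13, 0, -1], [-0.038, -0.006, -0.13, 0, -1]]}}

```text
time: 30.35
eef_pos: [0.4738, -0.1505, 0.1383]
tcp_rot: [0.999, -0.044, -0.001, -0.001]
contact_force: [-0.3, -0.1, -0.0]
opening: 0.0
finger_force: 0.0
```

```bash
cat > chk.py <<'E'
from h import *
import sys
s,r=st()
def edge(v,lo,hi,up):
    w=v[lo:hi]*(1 if up else -1); d=np.diff(w); i=int(d.argmax()); o=0
    if 0<i<len(d)-1:
        den=d[i-1]-2*d[i]+d[i+1]; o=.5*(d[i-1]-d[i+1])/den if den else 0
    return lo+i+.5+o
def fit(x,y):
    m=np.ones(len(x),bool)
    for _ in range(4): k=np.polyfit(x[m],y[m],1); e=abs(y-np.polyval(k,x)); m=e<max(.6,np.median(e)*2)
    return k
im=ctrl.read_camera("wrist").copy(); np.save(sys.argv[1],im)
g=cv2.GaussianBlur(im,(0,0),.8).astype(float); rb=g[:,:,0]-g[:,:,2]
hp=lambda *p:wproj(jw(J,np.array(p)/1e3),s,r)
J2=lambda uv,z:tojig(wun(uv,z,s,r))[0]
def hor(x,z,y0,y1,up):
    a,b=hp((x,y0,z),(x,y1,z)); lo,hi=sorted((a[0],b[0])); c=np.arange(max(int(lo),5),min(int(hi),555),3); v=int((a[1]+b[1])/2)
    k=fit(c,np.array([edge(rb[:,i],v-12,v+13,up) for i in c])); P=[J2((i,np.polyval(k,i)),z/1e3) for i in(c[0],c[-1])]; return P
def ver(y,z,x0,x1,up):
    a,b=hp((x0,y,z),(x1,y,z)); rr=np.arange(max(int(b[1]),3),min(int(a[1]),415),3); k0=np.polyfit([a[1],b[1]],[a[0],b[0]],1)
    k=fit(rr,np.array([edge(rb[i],int(np.polyval(k0,i))-10,int(np.polyval(k0,i))+11,up) for i in rr])); return [J2((np.polyval(k,i),i),z/1e3) for i in(rr[0],rr[-1])]
for n,P in(("near",hor(-95,44,10,132,True)),("side140",ver(140,44,-88,-20,False)),("side0",ver(0,44,-88,-20,True)),("boardL",ver(174,34,-200,-100,True))):
    d=P[0]-P[1]; print(n,np.round(P,1).tolist(),"yaw",round(-d[0]/d[1],4) if n=="near" else round(d[1]/d[0],4))
E
python3 chk.py w12.npy
```

```text
t 30.35 jig xy [-143.1   57. ] z 138.3 yaw_jig 0.0 F_jig [-0.29 -0.11 -0.02] open 0.0 q [-0.51 -0.04  2.06  0.    1.12  1.15]
near [[-95.9, 132.5], [-96.5, 11.8]] yaw -0.0046
side140 [[-20.0, 140.9], [-86.3, 141.2]] yaw -0.0035
side0 [[-19.9, 0.7], [-86.3, 0.9]] yaw -0.0022
boardL [[-99.8, 174.0], [-196.6, 174.2]] yaw -0.0022
```

Emit:
{"method": "send_rows", "body": {"steps": [[0.03, -0.028, 0, 0, -1], [0.06, -0.056, 0, 0, -1], [0.09, -0.084, 0, 0, -1], [0.121, -0.103, 0, 0, -1], [0.121, -0.103, 0.03, 0, -1], [0.121, -0.103, 0.07, 0, -1], [0.121, -0.103, 0.105, 0, -1], [0.121, -0.103, 0.123, 0, -1], [0.121, -0.103, 0.1288, 0, -1], [0.121, -0.101, 0.1288, 0, -1], [0.121, -0.098, 0.1288, 0, -1], [0.121, -0.096, 0.1288, 0, -1]]}}

```text
time: 31.6
eef_pos: [0.6045, -0.0666, 0.0126]
tcp_rot: [0.999, -0.044, 0.002, 0.0]
contact_force: [-0.0, -0.9, -0.9]
opening: 0.001
finger_force: 0.0
```

Emit:
{"method": "send_rows", "body": {"steps": [[0, 0.001, 0, 0, -1], [0, 0.002, 0, 0, -1], [0, 0.0025, 0, 0, -1], [0, 0.0025, 0, 0, -1]]}}

```text
time: 32.0
eef_pos: [0.6029, -0.0684, 0.011]
tcp_rot: [0.999, -0.044, 0.0, 0.0]
contact_force: [0.6, -0.2, -0.6]
opening: 0.0
finger_force: 0.0
```

Run:
```python
from h import *
st()
```

```text
t 32.0 jig xy [-21.7 150.2] z 11.0 yaw_jig 0.0 F_jig [ 0.64 -0.15 -0.58] open 0.0 q [-0.28  0.36  1.86  0.    0.91  1.38]
```

Emit:
{"method": "send_rows", "body": {"steps": [[0, 0.0005, 0.001, 0, -1], [0, 0.001, 0.001, 0, -1], [0, 0.0015, 0.001, 0, -1], [0, 0.0015, 0.001, 0, -1]]}}

```text
time: 32.4
eef_pos: [0.6027, -0.0698, 0.0098]
tcp_rot: [0.999, -0.044, -0.0, -0.0]
contact_force: [-0.9, -0.4, -0.0]
opening: 0.002
finger_force: 0.0
```

Emit:
{"method": "send_rows", "body": {"steps": [[0, 0.0005, 0, 0, -1], [0, 0.001, 0, 0, -1], [0, 0.001, 0, 0, -1]]}}

```text
time: 32.7
eef_pos: [0.6027, -0.0708, 0.0098]
tcp_rot: [0.999, -0.044, -0.0, -0.0]
contact_force: [0.3, 0.4, -0.6]
opening: 0.0
finger_force: 0.0
```

Emit:
{"method": "send_rows", "body": {"steps": [[0, 0.0005, 0, 0, -1], [0, 0.0005, 0, 0, -1]]}}

```text
time: 32.9
eef_pos: [0.6027, -0.071, 0.0098]
tcp_rot: [0.999, -0.044, 0.0, -0.0]
contact_force: [0.6, 1.3, -0.3]
opening: -0.0
finger_force: 0.7
```

Run:
```python
from h import *
st()
```

```text
t 32.9 jig xy [-21.8 147.5] z 9.8 yaw_jig 0.0 F_jig [ 0.49  1.3  -0.3 ] open -0.0 q [-0.28  0.36  1.86  0.    0.91  1.37]
```

Emit:
{"method": "send_rows", "body": {"steps": [[0, 0.0005, 0, 0, -1], [0, 0.0005, 0, 0, -1]]}}

```text
time: 33.1
eef_pos: [0.6026, -0.0716, 0.0098]
tcp_rot: [0.999, -0.044, 0.0, -0.0]
contact_force: [0.1, 1.8, 0.1]
opening: 0.003
finger_force: 0.9
```

Emit:
{"method": "send_rows", "body": {"steps": [[0, 0.0005, 0, 0, -1], [0, 0.0005, 0, 0, -1]]}}

```text
time: 33.3
eef_pos: [0.6025, -0.0717, 0.0098]
tcp_rot: [0.999, -0.044, -0.0, -0.001]
contact_force: [1.4, 2.9, -0.1]
opening: -0.001
finger_force: 1.9
```

Run:
```python
from h import *
st()
```

```text
t 33.3 jig xy [-21.8 146.9] z 9.8 yaw_jig 0.0 F_jig [ 1.12  3.02 -0.11] open -0.001 q [-0.29  0.36  1.86  0.    0.91  1.37]
```

One more half millimetre to confirm the stop, then retreat and check.

Emit:
{"method": "send_rows", "body": {"steps": [[0, 0.0005, 0, 0, -1], [0, 0.0005, 0, 0, -1]]}}

```text
time: 33.5
eef_pos: [0.6025, -0.0718, 0.0098]
tcp_rot: [0.999, -0.044, -0.0, -0.001]
contact_force: [0.8, 5.3, 1.2]
opening: -0.001
finger_force: 2.7
```

Emit:
{"method": "send_rows", "body": {"steps": [[0, -0.006, 0, 0, -1], [0, -0.012, -0.03, 0, -1], [0, -0.012, -0.07, 0, -1], [0, -0.012, -0.11, 0, -1], [-0.03, 0.015, -0.13, 0, -1], [-0.06, 0.045, -0.13, 0, -1], [-0.09, 0.07, -0.13, 0, -1], [-0.12, 0.09, -0.13, 0, -1], [-0.12, 0.09, -0.13, 0, -1], [-0.12, 0.09, -0.13, 0, -1], [-0.12, 0.09, -0.13, 0, -1]]}}

```text
time: 34.6
eef_pos: [0.4758, -0.1521, 0.1402]
tcp_rot: [0.999, -0.044, 0.0, 0.0]
contact_force: [0.3, -0.7, 0.4]
opening: -0.003
finger_force: 0.0
```

```bash
python3 chk.py w13.npy
```

```text
t 34.6 jig xy [-141.    55.5] z 140.2 yaw_jig 0.1 F_jig [ 0.37 -0.7   0.41] open -0.003 q [-0.51 -0.04  2.06 -0.    1.13  1.15]
near [[-96.2, 132.4], [-96.6, 12.6]] yaw -0.0037
side140 [[-19.7, 140.2], [-87.0, 140.4]] yaw -0.0027
side0 [[-19.5, -0.0], [-87.0, 0.2]] yaw -0.0027
boardL [[-100.0, 174.1], [-197.8, 174.2]] yaw -0.0016
```

The panel is home: its sides are at y = 0.0 and 140.2, with yaw equal to the board's. Next is the keeper, so I'll plan the approach behind the knob.

Run:
```python
from h import *
go(-138,-54,139,63)
```

```text
t 34.65 jig xy [-140.9   55.8] z 140.1 yaw_jig 0.1 F_jig [ 0.26 -0.05 -0.13] open -0.001 q [-0.51 -0.04  2.06 -0.    1.13  1.15]
shift [0.0027 0.1098 0.0012] turn -62.9
```

Emit:
{"method": "send_rows", "body": {"steps": [[0.0, 0.02, 0, -8, -1], [0.0, 0.04, 0, -16, -1], [0.001, 0.06, 0, -24, -1], [0.001, 0.08, 0, -32, -1], [0.002, 0.1, 0, -40, -1], [0.003, 0.11, 0, -48, -1], [0.003, 0.11, 0, -56, -1], [0.003, 0.11, 0.03, -63, -1], [0.003, 0.11, 0.07, -63, -1], [0.003, 0.11, 0.1, -63, -1], [0.003, 0.11, 0.109, -63, -1], [0.003, 0.11, 0.109, -63, -1]]}}

```text
time: 35.85
eef_pos: [0.4681, -0.2607, 0.0293]
tcp_rot: [0.874, 0.485, -0.001, -0.002]
contact_force: [-0.2, -0.2, 0.0]
opening: -0.004
finger_force: 0.0
```

```bash
cat > kp.py <<'E'
from h import *
def kp(h,phis):
    """tool-frame rows to put the TCP h mm behind the knob at jig directions phis (deg), yaw following"""
    s,r=st(); y0=np.degrees(np.arctan2(r[1,0],r[0,0])-J[2]); p0=tojig(s["eef_pos"])[0]
    for ph in phis:
        a=np.radians(ph); K=np.array([-140,20])+65*np.array([np.cos(a),np.sin(a)]); t=np.array([np.sin(a),-np.cos(a)])
        p=jw(J,[*(K-h*t)/1e3,0])[0]; d=r.T@(np.array([p[0],p[1],s["eef_pos"][2]])-s["eef_pos"])
        print(ph,"theta",round(np.radians(245-ph),2),d.round(4)[:2],"turn",round(y0-(ph-180),1))
    a=np.radians(y0+180); t=np.array([np.sin(a),-np.cos(a)]); c,sn=np.cos(J[2]),np.sin(J[2]); f=s["contact_force"]; fj=np.array([c*f[0]+sn*f[1],-sn*f[0]+c*f[1]])
    print("tangential F",round(fj@t,2),"radial",round(fj@np.array([np.cos(a),np.sin(a)]),2))
E
python3 -c "
from kp import *
kp(25,[243]);kp(16,[243])"
```

```text
t 35.85 jig xy [-139.   -53.3] z 29.3 yaw_jig 63.1 F_jig [-0.19 -0.21  0.  ] open -0.004 q [-0.7   0.2   2.03 -0.    0.91 -0.14]
243 theta 0.03 [-0.0001 -0.0092] turn 0.1
tangential F 0.08 radial 0.27
t 35.85 jig xy [-139.   -53.3] z 29.3 yaw_jig 63.1 F_jig [-0.19 -0.21  0.  ] open -0.004 q [-0.7   0.2   2.03 -0.    0.91 -0.14]
243 theta 0.03 [-0.0001 -0.0182] turn 0.1
tangential F 0.08 radial 0.27
```

Emit:
{"method": "send_rows", "body": {"steps": [[0, -0.003, 0, 0, -1], [0, -0.006, 0, 0, -1], [0, -0.009, 0, 0, -1], [0, -0.011, 0, 0, -1], [0, -0.011, 0, 0, -1]]}}

```text
time: 36.35
eef_pos: [0.4591, -0.256, 0.0315]
tcp_rot: [0.875, 0.485, 0.0, 0.0]
contact_force: [-0.1, -0.0, -0.3]
opening: 0.003
finger_force: 0.0
```

Emit:
{"method": "send_rows", "body": {"steps": [[0, -0.001, 0, 0, -1], [0, -0.002, 0, 0, -1], [0, -0.003, 0, 0, -1], [0, -0.004, 0, 0, -1], [0, -0.004, 0, 0, -1]]}}

```text
time: 36.85
eef_pos: [0.4555, -0.2537, 0.0307]
tcp_rot: [0.875, 0.485, -0.0, -0.0]
contact_force: [-1.0, 0.1, -1.0]
opening: 0.002
finger_force: 0.0
```

Emit:
{"method": "send_rows", "body": {"steps": [[0, -0.001, 0, 0, -1], [0, -0.002, 0, 0, -1], [0, -0.003, 0, 0, -1], [0, -0.003, 0, 0, -1]]}}

```text
time: 37.25
eef_pos: [0.4538, -0.2528, 0.0311]
tcp_rot: [0.875, 0.485, 0.0, 0.001]
contact_force: [3.7, -2.0, -1.5]
opening: -0.005
finger_force: 1.9
```

```bash
python3 -c "
from kp import *
kp(15.5,[243,240,235])"
```

```text
t 37.25 jig xy [-154.   -46.7] z 31.1 yaw_jig 63.0 F_jig [ 3.9  -1.68 -1.53] open -0.005 q [-0.7   0.16  2.07  0.    0.91 -0.14]
243 theta 0.03 [ 0.0007 -0.0023] turn 0.0
240 theta 0.09 [ 0.     -0.0058] turn 3.0
235 theta 0.17 [-0.0008 -0.0115] turn 8.0
tangential F -4.24 radial -0.27
```

The knob is in contact (4.2 N tangential, which matches the pivot friction). Now I follow the arc in 20° calls.

Emit:
{"method": "send_rows", "body": {"steps": [[-0.0006, -0.0023, 0, 2, -1], [-0.0011, -0.0046, 0, 4, -1], [-0.0015, -0.0069, 0, 6, -1], [-0.0018, -0.0092, 0, 8, -1], [-0.002, -0.0116, 0, 10, -1], [-0.0022, -0.0139, 0, 12, -1], [-0.0023, -0.0162, 0, 14, -1], [-0.0023, -0.0186, 0, 16, -1], [-0.0022, -0.0209, 0, 18, -1], [-0.0021, -0.0233, 0, 20, -1]]}}

```text
time: 38.25
eef_pos: [0.4327, -0.2424, 0.0311]
tcp_rot: [0.946, 0.325, 0.0, 0.001]
contact_force: [2.9, -2.9, -2.4]
opening: -0.003
finger_force: 1.9
```

```bash
python3 -c "
from kp import *
kp(17,[223,203])"
```

```text
t 38.25 jig xy [-175.9  -38.2] z 31.1 yaw_jig 43.0 F_jig [ 3.1  -2.65 -2.39] open -0.003 q [-0.72  0.11  2.13 -0.    0.9   0.19]
223 theta 0.38 [ 0.001  -0.0011] turn -0.0
203 theta 0.73 [-0.001  -0.0244] turn 20.0
tangential F -4.05 radial -0.46
```

Emit:
{"method": "send_rows", "body": {"steps": [[-0.0005, -0.0023, 0, 2, -1], [-0.001, -0.0046, 0, 4, -1], [-0.0013, -0.0069, 0, 6, -1], [-0.0015, -0.0092, 0, 8, -1], [-0.0017, -0.0116, 0, 10, -1], [-0.0018, -0.0139, 0, 12, -1], [-0.0018, -0.0162, 0, 14, -1], [-0.0017, -0.0186, 0, 16, -1], [-0.0015, -0.0209, 0, 18, -1], [-0.0013, -0.0233, 0, 20, -1]]}}

```text
time: 39.25
eef_pos: [0.4164, -0.2252, 0.031]
tcp_rot: [0.988, 0.156, -0.001, 0.001]
contact_force: [-0.9, -4.3, -0.4]
opening: 0.001
finger_force: 2.1
```

```bash
python3 -c "
from kp import *
kp(17,[203,183])"
```

```text
t 39.25 jig xy [-193.7  -22.5] z 31.0 yaw_jig 23.0 F_jig [-0.47 -4.41 -0.42] open 0.001 q [-0.71  0.06  2.18 -0.    0.9   0.55]
203 theta 0.73 [ 0.0011 -0.0011] turn 0.0
183 theta 1.08 [-0.0008 -0.0244] turn 20.0
tangential F -3.87 radial 2.16
```

Emit:
{"method": "send_rows", "body": {"steps": [[-0.0005, -0.0023, 0, 2, -1], [-0.001, -0.0046, 0, 4, -1], [-0.0013, -0.0069, 0, 6, -1], [-0.0015, -0.0092, 0, 8, -1], [-0.0017, -0.0116, 0, 10, -1], [-0.0018, -0.0139, 0, 12, -1], [-0.0018, -0.0162, 0, 14, -1], [-0.0017, -0.0186, 0, 16, -1], [-0.0015, -0.0209, 0, 18, -1], [-0.0013, -0.0233, 0, 20, -1]]}}

```text
time: 40.25
eef_pos: [0.4071, -0.203, 0.0309]
tcp_rot: [1.0, -0.018, -0.002, 0.001]
contact_force: [-2.6, -4.0, 0.7]
opening: -0.003
finger_force: 2.1
```

```bash
python3 -c "
from kp import *
kp(17,[183,175,167.7])"
```

```text
t 40.25 jig xy [-204.9   -1.2] z 30.9 yaw_jig 3.1 F_jig [-2.19 -4.18  0.7 ] open -0.003 q [-0.68  0.02  2.22 -0.    0.9   0.92]
183 theta 1.08 [ 0.0009 -0.0008] turn 0.1
175 theta 1.22 [-0.0008 -0.01  ] turn 8.1
167.7 theta 1.35 [-0.0012 -0.0185] turn 15.4
tangential F -4.05 radial 2.41
```

Emit:
{"method": "send_rows", "body": {"steps": [[-0.0005, -0.0023, 0, 2, -1], [-0.0009, -0.0046, 0, 4, -1], [-0.001, -0.0058, 0, 5, -1], [-0.001, -0.0069, 0, 6, -1], [-0.0011, -0.0081, 0, 7, -1], [-0.0011, -0.0092, 0, 8, -1], [-0.0011, -0.0104, 0, 9, -1], [-0.0011, -0.0116, 0, 10, -1]]}}

```text
time: 41.05
eef_pos: [0.4069, -0.1907, 0.0306]
tcp_rot: [0.994, -0.105, -0.001, 0.0]
contact_force: [-4.4, -3.3, 1.1]
opening: -0.003
finger_force: 2.1
```

```bash
python3 -c "
from kp import *
kp(17,[173,167.7])"
```

```text
t 41.05 jig xy [-206.2   11. ] z 30.6 yaw_jig -7.0 F_jig [-4.06 -3.67  1.05] open -0.003 q [-0.66  0.01  2.24 -0.    0.9   1.12]
173 theta 1.26 [-0.0004  0.0001] turn 0.0
167.7 theta 1.35 [-0.0017 -0.006 ] turn 5.3
tangential F -4.13 radial 3.58
```

Emit:
{"method": "send_rows", "body": {"steps": [[-0.0004, -0.0006, 0, 0.5, -1], [-0.0007, -0.0011, 0, 1, -1], [-0.0009, -0.0017, 0, 1.5, -1], [-0.001, -0.0023, 0, 2, -1], [-0.0012, -0.0029, 0, 2.5, -1], [-0.0013, -0.0034, 0, 3, -1]]}}

```text
time: 41.65
eef_pos: [0.4069, -0.1871, 0.0307]
tcp_rot: [0.991, -0.131, -0.0, 0.0]
contact_force: [-4.4, -4.2, 0.4]
opening: 0.0
finger_force: 2.6
```

```bash
python3 -c "
from kp import *
kp(17,[170,167.7])"
```

```text
t 41.65 jig xy [-206.5   14.5] z 30.7 yaw_jig -10.0 F_jig [-3.97 -4.6   0.36] open 0.0 q [-0.66  0.01  2.24 -0.    0.89  1.18]
170 theta 1.31 [-0.0005  0.0001] turn 0.0
167.7 theta 1.35 [-0.0011 -0.0025] turn 2.3
tangential F -5.22 radial 3.12
```

Emit:
{"method": "send_rows", "body": {"steps": [[-0.0003, -0.0005, 0, 0, -1], [-0.0003, -0.0005, 0, 0, -1]]}}

```text
time: 41.85
eef_pos: [0.4069, -0.1869, 0.0307]
tcp_rot: [0.991, -0.131, -0.0, 0.001]
contact_force: [-4.0, -4.6, -1.1]
opening: -0.004
finger_force: 2.9
```

Emit:
{"method": "send_rows", "body": {"steps": [[-0.0003, -0.0005, 0, 0, -1], [-0.0003, -0.0005, 0, 0, -1]]}}

```text
time: 42.05
eef_pos: [0.407, -0.1868, 0.0308]
tcp_rot: [0.991, -0.131, 0.0, 0.001]
contact_force: [-5.2, -5.9, -2.0]
opening: 0.003
finger_force: 3.4
```

```bash
python3 -c "
from kp import *
kp(17,[170,167.7])"
```

```text
t 42.05 jig xy [-206.4   14.9] z 30.8 yaw_jig -9.9 F_jig [-4.66 -6.32 -1.98] open 0.003 q [-0.66  0.01  2.24 -0.    0.89  1.18]
170 theta 1.31 [-0.0004  0.0004] turn 0.1
167.7 theta 1.35 [-0.0011 -0.0022] turn 2.4
tangential F -7.03 radial 3.5
```

The keeper has stopped at about 1.31–1.33 rad with 7 N tangential, giving a nose force of about 4.5 N. One small step more.

Emit:
{"method": "send_rows", "body": {"steps": [[0, -0.0004, 0, 0, -1], [0, -0.0004, 0, 0, -1]]}}

```text
time: 42.25
eef_pos: [0.407, -0.1867, 0.0308]
tcp_rot: [0.991, -0.13, 0.0, 0.001]
contact_force: [-4.4, -6.4, -2.3]
opening: -0.003
finger_force: 3.9
```

```bash
python3 -c "
from kp import *
kp(17,[170])
im=ctrl.read_camera('wrist');kp(17,[170]);im=ctrl.read_camera('wrist');kp(17,[170])"|grep -v theta
```

```text
t 42.25 jig xy [-206.5   15. ] z 30.8 yaw_jig -9.9 F_jig [-3.84 -6.72 -2.34] open -0.003 q [-0.66  0.01  2.24 -0.    0.89  1.18]
tangential F -7.28 radial 2.63
t 42.3 jig xy [-206.4   15. ] z 30.8 yaw_jig -9.9 F_jig [-3.14 -7.76 -1.69] open -0.001 q [-0.66  0.01  2.24 -0.    0.89  1.18]
tangential F -8.19 radial 1.76
t 42.35 jig xy [-206.4   15. ] z 30.8 yaw_jig -9.9 F_jig [-2.77 -7.25 -1.98] open 0.0 q [-0.66  0.01  2.24 -0.    0.89  1.18]
tangential F -7.62 radial 1.48
```

The mean is about 7.7 N, so the nose is at about 5.8 N. I'll release gently and lift clear.

Emit:
{"method": "send_rows", "body": {"steps": [[0, 0.0005, 0, 0, -1], [0, 0.001, 0, 0, -1], [0, 0.002, 0, 0, -1], [0, 0.004, 0, 0, -1], [0, 0.01, 0, 0, -1], [0, 0.015, 0, 0, -1], [0, 0.015, -0.03, 0, -1], [0, 0.015, -0.07, 0, -1], [0, 0.015, -0.11, 0, -1], [0, 0.015, -0.11, 0, -1], [0, 0.015, -0.11, 0, -1]]}}

```text
time: 43.45
eef_pos: [0.4038, -0.2007, 0.142]
tcp_rot: [0.991, -0.131, 0.001, 0.001]
contact_force: [-0.5, 0.7, 0.5]
opening: -0.002
finger_force: 0.0
```

```bash
python3 chk.py w14.npy
python3 - <<'E'
from h import *
s,r=st()
im=np.load("w14.npy"); 
hsv=cv2.cvtColor(im,cv2.COLOR_RGB2HSV)
for th in(1.31,1.35):
    a=np.radians(125)-th; N=np.array([-.14+.055*np.cos(a),.02+.055*np.sin(a),.047]); print(th,"nose jig",(N*1e3).round(1),"pix",wproj(jw(J,N),s,r).round(1))
p=wproj(jw(J,N),s,r)[0].astype(int); x,y=p
w=im[max(y-20,0):y+20,x-20:x+20].astype(int)
m=(w[:,:,0]>140)&(w[:,:,0]-w[:,:,2]>110); v,u=np.nonzero(m); print("brass px",len(u)); 
if len(u): c=(np.median(u)+x-20,np.median(v)+max(y-20,0)); print(c,tojig(wun(c,.047,s,r)))
E
```

```text
t 43.45 jig xy [-208.4    0.8] z 142.0 yaw_jig -10.0 F_jig [-0.52  0.69  0.48] open -0.002 q [-0.69 -0.17  2.17  0.    1.14  1.15]
near [[-96.5, 132.8], [-97.2, 12.4]] yaw -0.0065
side140 [[-48.6, 140.6], [-86.9, 140.6]] yaw 0.0
side0 [[-72.8, -0.2], [-87.0, -0.1]] yaw -0.0103
boardL [[-99.7, 174.0], [-198.3, 174.3]] yaw -0.0025
t 43.5 jig xy [-209.4    1.5] z 140.4 yaw_jig -10.0 F_jig [ 0.03 -0.56 -1.12] open 0.006 q [-0.69 -0.16  2.17  0.    1.14  1.15]
1.31 nose jig [-104.6   62.1   47. ] pix [[159.2  69.9]]
1.35 nose jig [-102.9   60.6   47. ] pix [[160.6  66.9]]
brass px 0
```

Run:
```python
from h import *
s,r=st()
im=np.load("w14.npy"); h=cv2.cvtColor(im,cv2.COLOR_RGB2HSV).astype(int)
old=np.load("w10.npy"); ho=cv2.cvtColor(old,cv2.COLOR_RGB2HSV).astype(int); print("old brass hsv",ho[232:240:2,254:266:3].tolist())
w=h[45:95,130:190]; m=(w[:,:,1]>190)&(w[:,:,0]>15)&(w[:,:,0]<28); v,u=np.nonzero(m); print(len(u))
if len(u):
    (cx,cy),rad=cv2.minEnclosingCircle(np.c_[u,v].astype(np.float32)); c=(cx+130,cy+45); print(c,rad,np.median(u)+130,np.median(v)+45,tojig(wun(c,.047,s,r)))
# black knob: expected
for th in (1.31,1.35):
    a=np.radians(245)-th; K=np.array([-.14+.065*np.cos(a),.02+.065*np.sin(a),.078]); print(wproj(jw(J,K),s,r).round(1))
```

```text
t 43.5 jig xy [-209.4    1.5] z 140.4 yaw_jig -10.0 F_jig [ 0.03 -0.56 -1.12] open 0.006 q [-0.69 -0.16  2.17  0.    1.14  1.15]
old brass hsv [[[20, 197, 149], [19, 152, 104], [20, 61, 88], [20, 196, 164]], [[20, 196, 103], [60, 6, 127], [60, 4, 131], [19, 126, 115]], [[20, 181, 120], [70, 6, 125], [60, 4, 132], [20, 44, 144]], [[20, 193, 149], [60, 6, 131], [60, 6, 138], [20, 148, 141]]]
289
(161.46742630004883, 70.60423469543457) 11.930839538574219 163.0 70.0 [[-105.25949899   60.73783133]]
[[230.1 214.6]]
[[226.3 214.5]]
```

```bash
python3 -c "
from plant import ctrl
print(ctrl.sign_off())"
```

```text
the job is handed in; nothing more can be done
None
```

I handed the job in at 43.5 s: the panel is home on fence and peg, and the keeper nose is on it with an estimated 5.6 N, worked out from the 7.7 N push at the knob and not measured after release.

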